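# Make up two soil-sampling kits

## Robot

A 6-joint arm with a two-finger parallel gripper is mounted at the origin on the work surface. World frame = base frame: x ahead of the robot, y to its left, z up, the work surface at z = 0. Lengths are in m, angles in rad, forces in N, time in s.
With the tool pointing down it reaches from about 0.3 to 1 m from the base axis. Payload 5.1 kg.
Tool frame: the origin (TCP) lies on the centre line of the jaws, within the pads' length; the fingertips stand 11 mm ahead of it and the grasp point (between the pads) lies 8 mm behind it; z points along the fingers, y is the direction in which the jaws open and shut (so a half turn about z gives the same grasp; the last joint's range is limited). The gripper opens to 95 mm and grips with 3 to 60 N. Pads are 20 mm wide; open, the fingers measure 119 mm over their backs; the gripper's body (75 mm by 180 mm) begins 59 mm behind the grasp point.
Start: joints at [-0.083, 0.124, 1.65, -0, 1.367, -0.083], TCP at [0.65, -0, 0.189] pointing down, gripper open.
Joint ranges: [-2.61, 2.61], [-1.02, 2.33], [0.03, 2.71], [-1.35, 4.49], [0.32, 2.68], [-2.91, 2.91]. Speed limits (rad/s): [2.57, 2.57, 3.14, 3.14, 3.14, 3.14].

## Interface

Orientations are given as a rotation vector (axis times angle).
In Python, from bench import robot, eyes gives the robot as it stands.
- The arm moves only by the shell command python3 -m pendant 'ROWS' [OPENING] [FORCE]. ROWS is JSON, a list that holds one entry, the list of rows, each a list of 4 numbers: the shift along the tool's x, y, z each as a share of 12 cm, from -1 to 1, then the turn about the tool's z as a share of 6 degrees, from -1 to 1. In form: [[[dx, dy, dz, spin], ...]]. A call has 1 to 20 rows; each row shifts and turns the commanded pose from where the row before left it, along the tool's axes as they then stand; what a row does not reach is not made up. A row lasts 1/10 s, in which the tool goes at most 50 mm and 8.59 degrees, less where a joint would pass 70% of its speed; a pose out of reach is approached as far as the arm can. A call with a number of a shift or a turn outside -1 to 1 is refused whole. A call with a gripper value outside its range is refused whole. OPENING is the closure, from 0 (fully open) to 1 (shut), set as the call begins (- or left out, the last holds). The fingers move at their own pace and stop on an object; FORCE is the grip in N (left out, the last holds). Time passes only in rows, so rows that do not move let the fingers close. It gives the time, the measured TCP pose, the force and the opening at its end, in the units of the state.
- robot.get_obs(): the state, without advancing time (a new reading comes with each control period).
- eyes.get_image(name): name is "scene" or "side" or "wrist"; returns a dict with "pixels" (480x640x3 uint8, red, green, blue), "fovy" (degrees; the focal length in pixels is half the picture's height over the tangent of half this angle, whatever the lens; pixels are square), "cx", "cy" (the principal point, pixels), "k1" (the pictures are not rectified: a ray, as slopes to the right and down, at radius r is drawn at 1 + k1 r^2 times it, then the intrinsics apply), "camera_from_world" (4x4, takes a point from world to camera coordinates); the wrist camera has in their place "hand_eye" (4x4, takes a point from camera to tool coordinates, whose origin is the TCP and whose axes are the flange's). Camera axes: x right, y down, z forward; pixel columns grow to the right and rows downward; lengths in m; the calibration is good to about 2 mm. A picture is of the moment at which its call begins: read the wrist's pose just before it. There is no depth.
- robot.sign_off(): hands the job in, once; it reports no verdict.
The state is a dict: "time_s": time; "joints": joint angles; "qd": joint speeds; "joint_torque": joint torques, N m; "ee_pos": TCP position; "eef_rot": TCP orientation; "contact_force": force on the tool from outside, world axes, zero at the start; "torque": the same for the moment, N m; "width": finger opening in m.
Only numpy, scipy, OpenCV 4.12 (cv2) and the standard library are available. Lean on these libraries where they do the work, as an engineer would, in place of code of your own. Each camera call takes 0.05 s, during which the arm holds its last target.

## Task

Make up the two soil-sampling kits from the stock on the bench. The core kit goes in the tray with two compartments: the steel core ring and the large moisture tin, upright, one in each. The grab-sample kit goes in the tray with three compartments: the sample jar and the small moisture tin upright in the two square ones, one in each, and the scoop lying open side up, lengthwise, in the long one; set everything down flat on the tray floors without dropping it, and leave the amber bottle, the sieve and the cardboard box where they are.

Things in the scene. Friction and masses are not known exactly. Their poses are not given: they have to be found in the camera images.
- core_ring: Soil core ring of the stock: an open steel tube, 53 mm across, 51 mm high, wall 3 mm, open at both ends, standing on end on the bench, about 0.11 kg. Its origin is the centre of its underside; z is up along its axis.
- large_tin: Large moisture tin of the stock: flat round aluminium tin with its lid on, 63 mm across (lid; the body below it 61 mm), 45 mm high, the lid its upper 22 mm; the lid does not come off; about 0.06 kg. Its origin is the centre of its underside; z is up along its axis.
- small_tin: Small moisture tin of the stock: the same in small, 46 mm across (lid; the body below it 44 mm), 30 mm high, the lid its upper 12 mm; the lid does not come off; about 0.03 kg. Its origin is the centre of its underside; z is up along its axis.
- sample_jar: Wide-mouth sample jar of the stock: white plastic with a paper label and a ribbed white screw cap that stays on; 55 mm across up to 56 mm height, then the cap, 52 mm across, from 62 mm to the top at 80 mm; about 0.06 kg. Its origin is the centre of its underside; z is up along its axis.
- scoop: Soil scoop of the stock, lying open side up: aluminium bowl x = 0 to 65 mm, 42 mm wide, 34 mm high at its back; wooden handle x = -65 mm to 0, 16 mm wide, 18 to 34 mm above the underside. Origin in the plane of the flat underside, below where handle meets bowl (mid-length); x towards the bowl's lip, z up. 0.11 kg, centre of mass 12 mm into the bowl; grip the handle close to the bowl.
- core_tray: Core kit tray: open plywood tray with two equal compartments, 220 mm (x) by 118 mm (y), fixed. Walls and divider 6 mm thick, 25 mm high from the bench; inner floor 5 mm above the bench. Compartments 101 mm (x) by 106 mm (y), centred at x = -53.5 and +53.5 mm, y = 0. Origin: centre of the underside, z up.
- sample_tray: Grab-sample kit tray: open plywood tray with three compartments, 220 mm (x) by 196 mm (y), fixed. Walls and dividers 6 mm thick, 25 mm high from the bench; floor 5 mm above the bench. Two square ones, 101 mm (x) by 106 mm (y), centred at x = -53.5 and +53.5 mm, y = 39 mm; a long one, 208 mm (x) by 72 mm (y), centred at x = 0, y = -56 mm. Origin: centre of the underside, z up.
- amber_bottle: Bystander, in no kit: amber glass bottle with a narrow black cap standing among the stock, 44 mm across, 78 mm high. Its origin is the centre of its underside; z is up along its axis.
- sieve: Bystander, in no kit: brass test sieve beyond the stock, 100 mm across, 40 mm high. Its origin is the centre of its underside; z is up along its axis.
- specimen_box: Bystander, in no kit: closed cardboard specimen box beyond the stock, 75 by 110 mm, 52 mm high. Its origin is the centre of its underside.
There are look-alikes about, which are no part of the job. Leave any blue look-alike of the sample_jar alone. Leave any green look-alike of the small_tin alone.

How it is judged:
By the outcome, as a careful person would: the job done as asked, in the order asked, and still so for the second after the job is handed in, with the robot touching nothing.
It also fails if it takes over 128 s, if anything falls off the work surface, if the arm or the gripper's body presses on something with over 40 N, if the wrist force passes 120 N, or if a joint passes its speed limit or range.

## Working session

There is one attempt and no reset: what is moved stays moved. The work goes in short steps, Python scripts to look and compute and a shell command to move; the robot and the scene stay as the last step left them, time stands still between calls to the robot, and variables do not carry over. Pictures are saved under pics/ and viewed, and the job is handed in when it is done.

```bash
ls; mkdir -p pics
python3 - <<'E'
from bench import robot, eyes
import cv2
o=robot.get_obs()
print(o)
for n in ["scene","side","wrist"]:
    d=eyes.get_image(n); cv2.imwrite(f"pics/{n}0.png",d["pixels"][:,:,::-1])
    print(n,{k:v for k,v in d.items() if k!="pixels"})
E
```

```text
pics
{'time_s': 0.0, 'joints': array([-8.26005018e-02,  1.24479123e-01,  1.65162197e+00, -2.41229556e-05,
        1.36749944e+00, -8.25662599e-02]), 'qd': array([ 0.00066654,  0.00152522, -0.0010732 ,  0.00134122, -0.00082851,
        0.00367051]), 'joint_torque': array([-6.25927078e-04, -4.17603564e+01, -3.59935069e+01,  7.73367751e-02,
        4.92534391e-02, -1.75303944e-04]), 'ee_pos': array([6.49327548e-01, 1.87539516e-05, 1.88234672e-01]), 'eef_rot': array([-2.22040103e+00, -2.22033587e+00,  2.06593926e-03]), 'contact_force': array([-1.03567918,  0.55155936,  0.04119816]), 'torque': array([ 0.01141496,  0.07149616, -0.00072569]), 'width': 0.09488898531542385}
scene {'fovy': 45.4968044746726, 'cx': 328.58273197124504, 'cy': 238.73781074414978, 'k1': -0.15277724383326946, 'camera_from_world': array([[-8.44075908e-01,  5.36223679e-01,  1.67420844e-04,
         4.57539822e-01],
       [ 3.42296876e-01,  5.39053760e-01, -7.69580335e-01,
        -1.57877572e-01],
       [-4.12757447e-01, -6.49526912e-01, -6.38549982e-01,
         1.45235306e+00],
       [ 0.00000000e+00,  0.00000000e
[... 198 characters left out ...]
17872 , -0.53978731, -0.00489565, -0.45728383],
       [-0.40969154, -0.63294762, -0.65690955,  0.25302887],
       [ 0.35149275,  0.55498375, -0.7539535 ,  0.76791669],
       [ 0.        ,  0.        ,  0.        ,  1.        ]])}
wrist {'fovy': 59.47909837648694, 'cx': 321.29684959045017, 'cy': 240.93023649480864, 'k1': -0.09140650549138517, 'hand_eye': array([[ 2.33561211e-04, -9.66071058e-01, -2.58276317e-01,
         7.24346621e-02],
       [ 9.99999916e-01,  1.38897491e-04,  3.84767549e-04,
        -2.61459104e-04],
       [-3.35838861e-04, -2.58276385e-01,  9.66071010e-01,
        -1.95389396e-01],
       [ 0.00000000e+00,  0.00000000e+00,  0.00000000e+00,
         1.00000000e+00]])}
```

View pics/scene0.png

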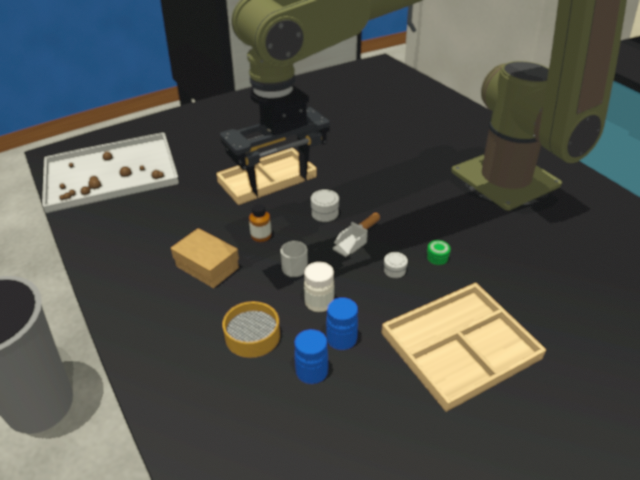

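View pics/side0.png

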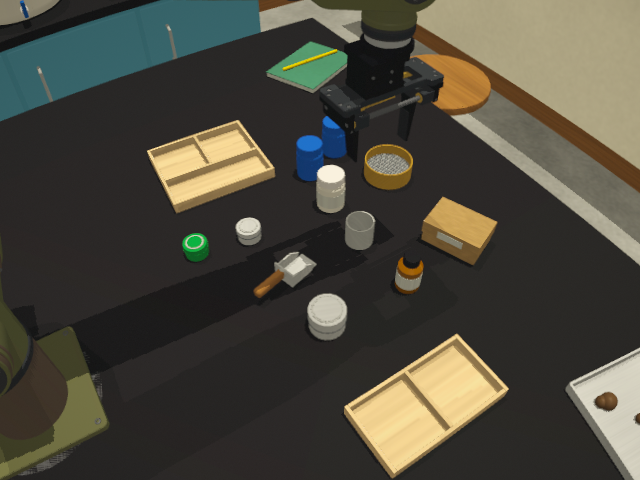

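View pics/wrist0.png

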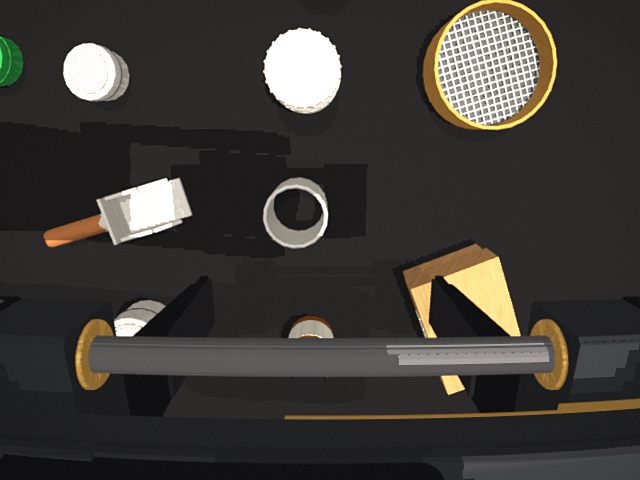

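```bash
cat > h.py <<'E'
import numpy as np, cv2
from scipy.spatial.transform import Rotation as R
from bench import robot, eyes
def cam(n):
    o=robot.get_obs(); d=eyes.get_image(n)
    f=240/np.tan(np.radians(d["fovy"]/2)); K=np.array([[f,0,d["cx"]],[0,f,d["cy"]],[0,0,1]])
    if n=="wrist":
        T=np.eye(4);T[:3,:3]=R.from_rotvec(o["eef_rot"]).as_matrix();T[:3,3]=o["ee_pos"]
        M=np.linalg.inv(T@d["hand_eye"])
    else: M=d["camera_from_world"]
    return dict(K=K,D=np.array([d["k1"],0,0,0,0.]),M=M,im=d["pixels"][:,:,::-1].copy(),o=o)
def proj(c,P):
    P=np.atleast_2d(np.array(P,float)); return cv2.projectPoints(P,cv2.Rodrigues(c["M"][:3,:3])[0],c["M"][:3,3],c["K"],c["D"])[0][:,0]
def ray(c,px,z):
    n=cv2.undistortPoints(np.array(px,float).reshape(-1,1,2),c["K"],c["D"])[:,0]
    Rm=c["M"][:3,:3];C=-Rm.T@c["M"][:3,3]
    d=np.c_[n,np.ones(len(n))]@Rm
    return C+d*((z-C[2])/d[:,2])[:,None]
def circ(c,x,y,z,r):
    t=np.linspace(0,2*np.pi,60);return proj(c,np.c_[x+r*np.cos(t),y+r*np.sin(t),z+0*t])
def draw(im,p,col=(255,0,255),s=1,off=(0,0),closed=True):
    q=((p-np.array(off)+.5)*s-.5); cv2.polylines(im,[np.round(q*8).astype(np.int32)],closed,col,1,cv2.LINE_AA,3)
def tr(x,y,yaw,pts):
    c,s=np.cos(yaw),np.sin(yaw);p=np.array(pts,float);return np.c_[x+c*p[:,0]-s*p[:,1],y+s*p[:,0]+c*p[:,1],p[:,2]]
E
cat > m.py <<'E'
from h import *
c=cam("side")
for n,p,z in [("ring",(360,221),.051),("ltin",(327,306),.045),("stin",(248,227),.03),("jar",(331,176),.08),("green",(196,242),.03),("bottle",(411,258),.078),("box",(466,217),.052),("sieve",(388,160),.04),
 ("scoopend",(259,292),.026),("neck",(284,274),.026)]:
    print(n,ray(c,[p],z)[0].round(4))
for n,P in [("core",[(345,408),(457,338),(507,389),(394,470)]),("samp",[(149,157),(239,123),(273,167),(178,207)])]:
    q=ray(c,P,.025); print(n,q.round(3).tolist(),q.mean(0).round(4), np.linalg.norm(np.diff(q,axis=0),axis=1))
    for i in range(3): d=q[i+1]-q[i]; print(np.degrees(np.arctan2(d[1],d[0])).round(1))
s=cam("scene")
for n,p,z in [("ring",(294,252),.051),("ltin",(325,199),.045),("stin",(396,260),.03),("jar",(319,273),.08),("scoopend",(377,217),.026)]:
    print(n,ray(s,[p],z)[0].round(4))
for n,P in [("samp",[(383,331),(475,286),(544,350),(448,403)])]:
    q=ray(s,P,.025); print(n,q.round(3).tolist(),q.mean(0).round(4))
w=cam("wrist")
for n,p,z in [("ring",(297,206),.051),("stin",(92,71),.03),("jar",(302,64),.08)]:
    print(n,ray(w,[p],z)[0].round(4))
cv2.imwrite("pics/side_a.png",cv2.resize(c["im"][140:340,230:430],None,fx=3,fy=3,interpolation=cv2.INTER_CUBIC))
E
python3 m.py
```

```text
ring [0.6272 0.0023 0.051 ]
ltin [ 0.4782 -0.117   0.045 ]
stin [0.4564 0.1185 0.03  ]
jar [0.632  0.1059 0.08  ]
green [0.359  0.1375 0.03  ]
bottle [ 0.6334 -0.1316  0.078 ]
box [ 0.7974 -0.0963  0.052 ]
sieve [0.7837 0.1208 0.04  ]
scoopend [ 0.4045 -0.0207  0.026 ]
neck [ 0.4591 -0.0104  0.026 ]
core [[0.411, -0.269, 0.025], [0.625, -0.27, 0.025], [0.629, -0.38, 0.025], [0.415, -0.38, 0.025]] [ 0.5199 -0.3247  0.025 ] [0.21422507 0.10993564 0.21367103]
-0.3
-87.8
-179.9
samp [[0.371, 0.427, 0.025], [0.59, 0.426, 0.025], [0.58, 0.247, 0.025], [0.367, 0.246, 0.025]] [0.477  0.3366 0.025 ] [0.21925849 0.17953639 0.21389044]
-0.3
-93.1
-179.8
ring [0.6329 0.0133 0.051 ]
ltin [ 0.4789 -0.1146  0.045 ]
stin [0.4587 0.1248 0.03  ]
jar [0.6389 0.1192 0.08  ]
scoopend [ 0.4032 -0.0164  0.026 ]
samp [[0.592, 0.26, 0.025], [0.37, 0.266, 0.025], [0.378, 0.454, 0.025], [0.595, 0.442, 0.025]] [0.4837 0.3556 0.025 ]
ring [0.6299 0.0124 0.051 ]
stin [0.4608 0.1223 0.03  ]
jar [0.6362 0.1164 0.08  ]
```

View pics/side_a.png

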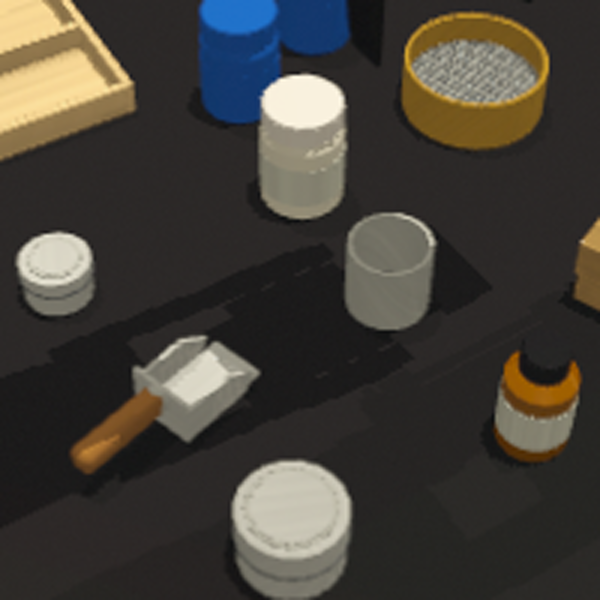

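```bash
cat > ov.py <<'E'
from h import *
import sys
def overlay(n,out,objs,crop=None,s=1):
    c=cam(n); im=c["im"]
    if crop: x0,y0,x1,y1=crop
    else: x0,y0,x1,y1=0,0,640,480
    im=cv2.resize(im[y0:y1,x0:x1],None,fx=s,fy=s,interpolation=cv2.INTER_CUBIC)
    for P,col in objs: 
        draw(im,proj(c,P),col,s,(x0,y0))
    cv2.imwrite(out,im); return c
def C3(x,y,z,r):
    t=np.linspace(0,2*np.pi,60);return np.c_[x+r*np.cos(t),y+r*np.sin(t),z+0*t]
def tray(x,y,w,h,yaw=0):
    o=[]
    for z in (0,.025): o.append(tr(x,y,yaw,[(-w/2,-h/2,z),(w/2,-h/2,z),(w/2,h/2,z),(-w/2,h/2,z)]))
    return o
E
cat > o1.py <<'E'
from ov import *
M=(255,0,255);G=(0,255,0)
ob=[(C3(.6305,.0125,.051,.0265),M),(C3(.6305,.0125,0,.0265),M),(C3(.479,-.115,.045,.0315),M),(C3(.46,.123,.03,.023),M),(C3(.637,.1165,.08,.026),M),(C3(.637,.1165,0,.0275),M)]
ob+=[(p,G) for p in tray(.482,.352,.22,.196)+tray(.520,-.324,.22,.118)]
y=robot.get_obs()["ee_pos"]; ob.append((C3(y[0],y[1],y[2]-.011,.006),(0,255,255))) 
for n in("side","scene"): overlay(n,f"pics/ov_{n}.png",ob)
E
python3 o1.py
```

```text
(no output)
```

View pics/ov_side.png

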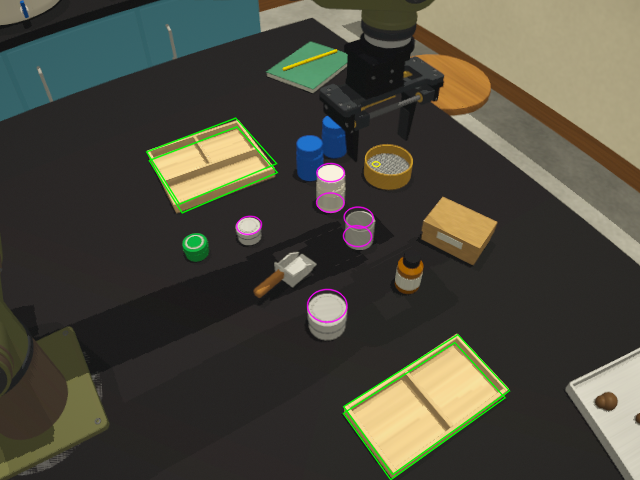

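View pics/ov_scene.png

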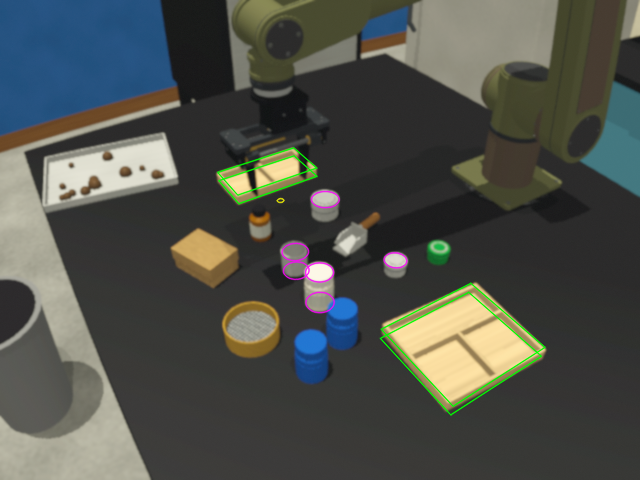

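```bash
cat > o2.py <<'E'
from ov import *
y=robot.get_obs()["ee_pos"]; B=(0,255,255)
ob=[]
for s in(-1,1):
    for dx in (.0475,.0595): ob.append((C3(y[0]+s*dx,y[1],y[2]-.011,.003),B))
    ob.append((C3(y[0]+s*.0475,y[1],y[2]+.05,.003),B))
for n,cr in(("side",(300,40,460,200)),("scene",(200,80,360,240))):
    c=overlay(n,f"pics/g_{n}.png",ob,cr,4)
    im=cv2.imread(f"pics/g_{n}.png"); cv2.imwrite(f"pics/g_{n}.png",cv2.resize(cv2.convertScaleAbs(im,alpha=2.2,beta=10),(600,600)))
a=cv2.imread("pics/g_side.png");b=cv2.imread("pics/g_scene.png");cv2.imwrite("pics/g.png",cv2.resize(np.hstack([a,b]),(800,400)))
E
python3 o2.py
```

```text
(no output)
```

View pics/g.png

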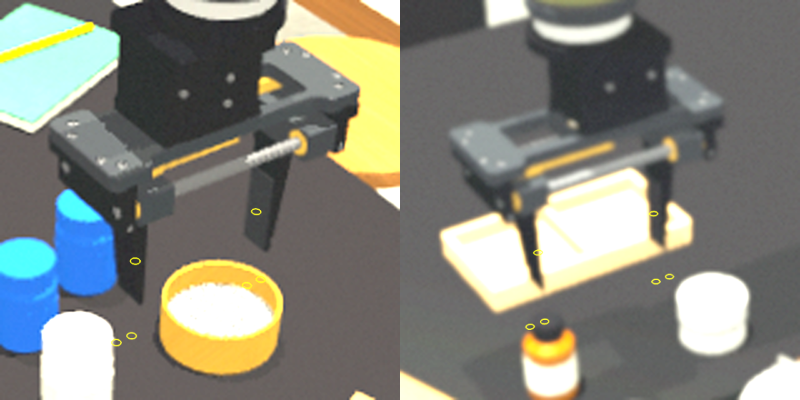

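Run:
```python
from h import *
c=cam("wrist"); o=c["o"]; Rm=R.from_rotvec(o["eef_rot"]).as_matrix()
im=cv2.convertScaleAbs(c["im"],alpha=2.5,beta=20)
for z,col in((.011,(0,0,255)),(-.008,(0,255,0)),(-.016,(255,255,0)),(-.03,(255,0,255))):
  for s in (-1,1):
   for x in(-.01,.01):
    p=proj(c,o["ee_pos"]+Rm@np.array([x,s*.0475,z]))[0];print(z,p.round(0)); cv2.circle(im,tuple(int(v) for v in p.round()),3,col,-1)
cv2.imwrite("pics/w1.png",im); print(o["joints"],o["time_s"],o["ee_pos"])
```

```text
0.011 [232. 291.]
0.011 [229. 255.]
0.011 [412. 291.]
0.011 [414. 255.]
-0.008 [224. 305.]
-0.008 [221. 266.]
-0.008 [420. 305.]
-0.008 [422. 266.]
-0.016 [220. 312.]
-0.016 [217. 272.]
-0.016 [423. 312.]
-0.016 [426. 272.]
-0.03 [213. 326.]
-0.03 [209. 283.]
-0.03 [431. 326.]
-0.03 [434. 283.]
[-8.25767972e-02  1.23781506e-01  1.65032459e+00 -2.30740151e-05
  1.36748016e+00 -8.26101964e-02] 0.5 [ 6.49982411e-01 -1.97265463e-05  1.89453635e-01]
```

View pics/w1.png

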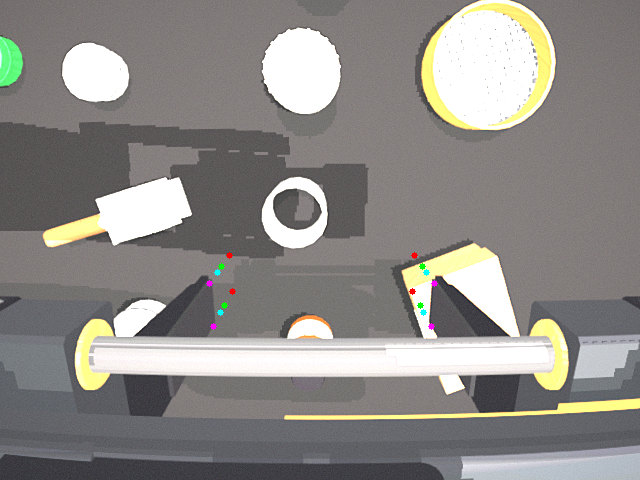

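```bash
cat > o3.py <<'E'
from ov import *
M=(255,0,255);G=(0,255,0)
ob=[]
for z,r in((.051,.0265),(0,.0265),(.051,.0235)): ob.append((C3(.630,.0124,z,r),M))
for z,r in((.03,.023),(0,.022)): ob.append((C3(.460,.1225,z,r),M))
for z,r in((.08,.026),(0,.0275)): ob.append((C3(.636,.1165,z,r),M))
c=overlay("wrist","pics/w2.png",ob,(40,0,380,255),2.3)
E
python3 o3.py
```

```text
(no output)
```

View pics/w2.png

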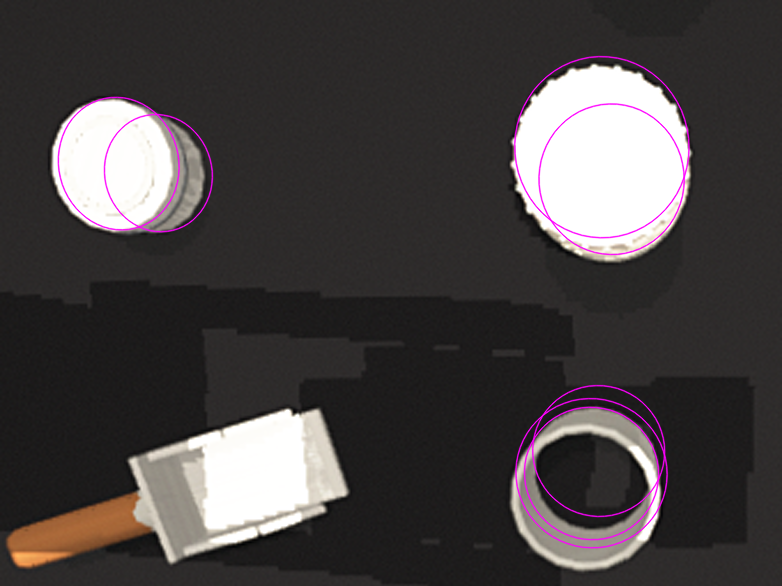

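```bash
python3 -m pendant '[[[0.042,-0.175,0.3,0],[0,0,0.3,0],[0,0,0.25,0],[0,0,0.06,0],[0,0,0,0]]]' 0
cat > o4.py <<'E'
from ov import *
M=(255,0,255)
print(robot.get_obs()["ee_pos"],robot.get_obs()["time_s"])
ob=[]
for z,r in((.051,.0265),(0,.0265)): ob.append((C3(.6285,.0055,z,r),M))
overlay("wrist","pics/w3.png",ob)
overlay("side","pics/s3.png",ob,(260,60,460,260),3)
E
python3 o4.py
```

```text
time_s: 1.1
ee_pos: [0.6281, 0.0051, 0.079]
eef_rot: [-2.22, -2.22, 0.003]
contact_force: [0.4, -0.4, -0.4]
width: 0.0952
[0.62808373 0.00508314 0.07902435] 1.1
```

View pics/w3.png

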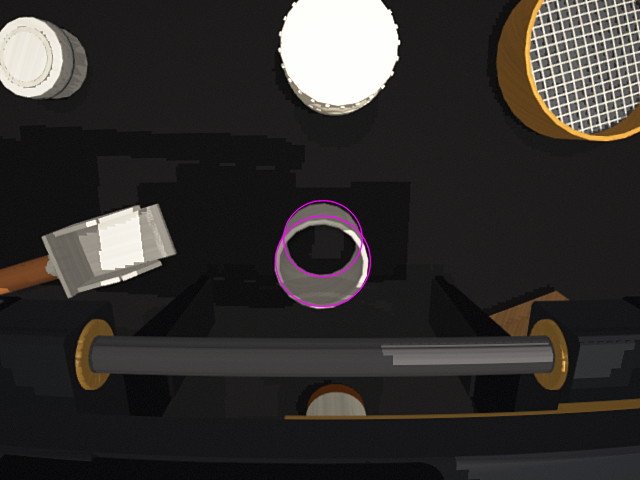

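View pics/s3.png

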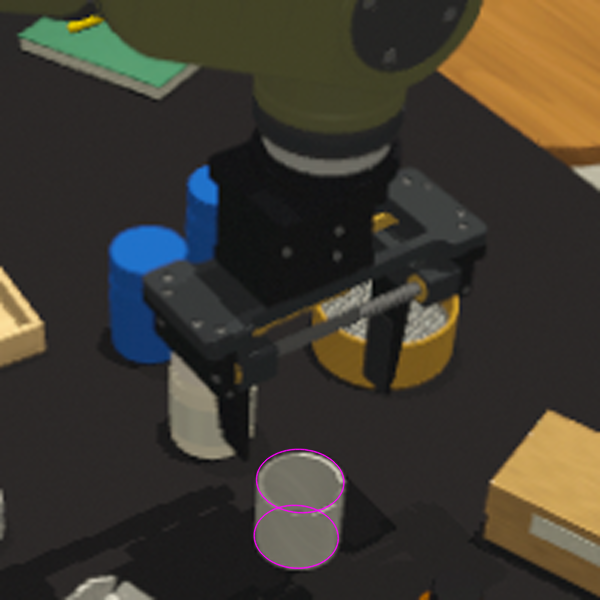

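Run:
```python
from ov import *
o=robot.get_obs();y=o["ee_pos"];B=(0,255,255);ims=[]
for n,cr in(("side",(310,100,430,240)),("scene",(220,130,340,270))):
    c=cam(n); im=c["im"].astype(float)
    x0,y0,x1,y1=cr; im=np.clip((im/255)**.45*300-40,0,255).astype(np.uint8)[y0:y1,x0:x1]
    im=cv2.resize(im,None,fx=3.3,fy=3.3,interpolation=cv2.INTER_CUBIC)
    for s in(-1,1):
        for z,col in((-.011,(0,0,255)),(.008,(0,255,0)),(.03,(255,255,0))):
            draw(im,proj(c,C3(y[0]+s*.0535,y[1],y[2]+z,.003)),col,3.3,(x0,y0))
    ims.append(im)
cv2.imwrite("pics/g2.png",np.hstack(ims))
```

```text
(no output)
```

View pics/g2.png

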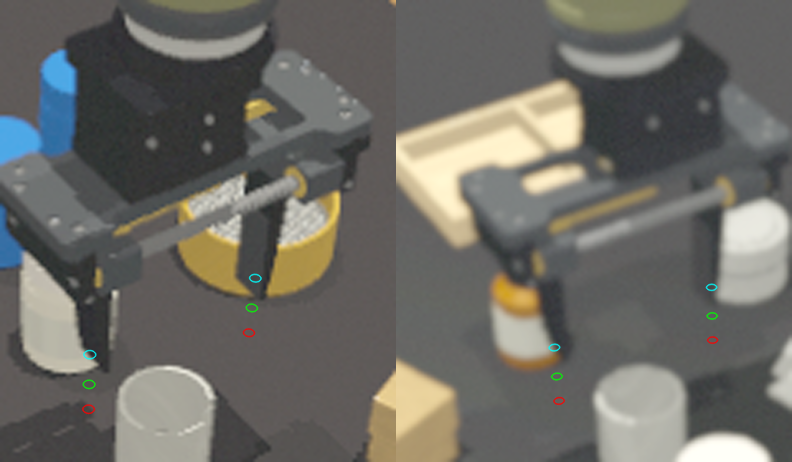

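```bash
python3 -m pendant '[[[-0.004,0.004,0.16,0],[0,0,0.165,0],[0,0,0,0]]]' 0; python3 -m pendant '[[[0,0,0,0],[0,0,0,0],[0,0,0,0],[0,0,0,0],[0,0,0,0],[0,0,0,0],[0,0,0,0],[0,0,0,0]]]' 0.55 15
```

```text
time_s: 1.6
ee_pos: [0.6282, 0.0046, 0.0399]
eef_rot: [-2.22, -2.22, 0.003]
contact_force: [-0.3, -0.2, 0.1]
width: 0.0949
time_s: 2.4
ee_pos: [0.6294, 0.0045, 0.0412]
eef_rot: [-2.221, -2.221, 0.0]
contact_force: [-0.3, -0.2, -0.2]
width: 0.0436
```

```bash
cat > g3.py <<'E'
from ov import *
import sys
out=sys.argv[1]; hw=float(sys.argv[2])
o=robot.get_obs();y=o["ee_pos"];ims=[]
for n in("side","scene"):
    c=cam(n); p=proj(c,y)[0]; x0=int(np.clip(p[0]-60,0,520)); y0=int(np.clip(p[1]-80,0,340))
    im=np.clip((c["im"]/255.)**.45*300-40,0,255).astype(np.uint8)[y0:y0+140,x0:x0+120]
    im=cv2.resize(im,None,fx=3.3,fy=3.3,interpolation=cv2.INTER_CUBIC)
    for z,col in((-.011,(0,0,255)),(.008,(0,255,0)),(.03,(255,255,0))):
        for s in(-1,1):
            Rm=R.from_rotvec(o["eef_rot"]).as_matrix(); q=y+Rm@np.array([0,s*hw,-z])
            draw(im,proj(c,C3(q[0],q[1],q[2],.002)),col,3.3,(x0,y0))
    ims.append(im)
cv2.imwrite(out,np.hstack(ims))
E
python3 g3.py pics/g3.png 0.022
```

```text
(no output)
```

View pics/g3.png

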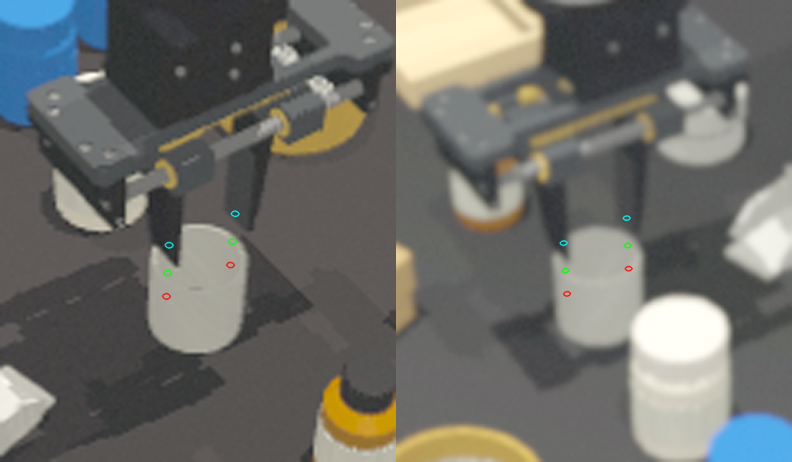

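```bash
python3 -m pendant '[[[0,0,0,0],[0,0,0,0],[0,0,0,0],[0,0,0,0],[0,0,0,0],[0,0,0,0]]]' 0; python3 -m pendant '[[[0,0,0.1,0],[0,0,0.1,0],[0,0,0.09,0],[0,0,0,0]]]' 0; python3 g3.py pics/g4.png 0.0535
```

```text
time_s: 3.1
ee_pos: [0.6295, 0.0045, 0.0413]
eef_rot: [2.221, 2.221, 0.0]
contact_force: [0.8, -0.5, -1.1]
width: 0.0857
time_s: 3.5
ee_pos: [0.6271, 0.0047, 0.0032]
eef_rot: [-2.219, -2.219, 0.006]
contact_force: [-0.0, 0.0, 0.9]
width: 0.0952
```

View pics/g4.png

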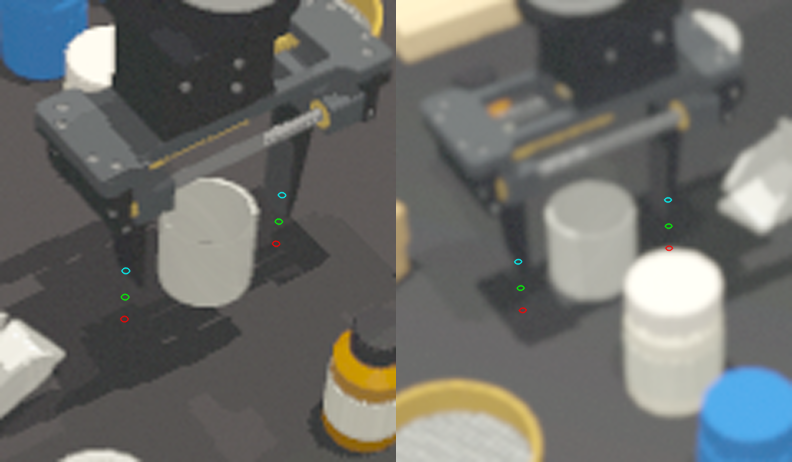

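```bash
python3 -m pendant '[[[0,0,0,0],[0,0,0,0],[0,0,0,0],[0,0,0,0],[0,0,0,0],[0,0,0,0],[0,0,0,0]]]' 0.6 20;  python3 -m pendant '[[[0,0,-0.2,0],[0,0,-0.3,0],[0,0,0,0]]]' - 20; python3 g3.py pics/g5.png 0.0325
```

```text
time_s: 4.3
ee_pos: [0.6293, 0.0045, 0.0066]
eef_rot: [-2.221, -2.221, 0.0]
contact_force: [-1.0, -0.1, 1.5]
width: 0.053
time_s: 4.6
ee_pos: [0.6335, 0.0043, 0.0721]
eef_rot: [2.216, 2.216, 0.01]
contact_force: [0.8, 0.6, 0.1]
width: 0.053
```

View pics/g5.png

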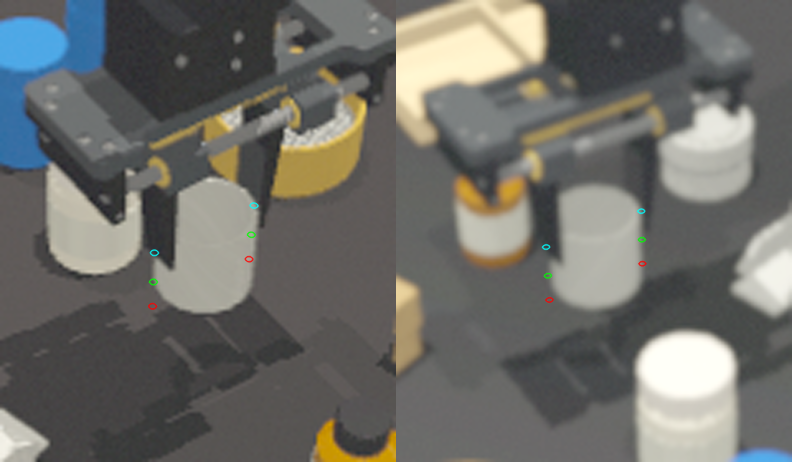

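```bash
python3 -m pendant '[[[0,0,-0.41,0],[-0.34,-0.058,0,0],[-0.34,-0.058,0,0],[-0.34,-0.058,0,0],[-0.34,-0.058,0,0],[-0.34,-0.058,0,0],[-0.34,-0.058,0,0],[-0.34,-0.058,0,0],[-0.34,-0.058,0,0],[0,0,0,0],[0,0,0,0]]]' - 20
python3 - <<'E'
from ov import *
G=(0,255,0)
ob=[(p,G) for p in tray(.520,-.324,.22,.118)]
for n in ("wrist","side"): overlay(n,f"pics/t_{n}.png",ob)
E
```

```text
time_s: 5.8
ee_pos: [0.5725, -0.322, 0.1132]
eef_rot: [-2.221, -2.217, 0.0]
contact_force: [0.7, 1.5, -0.6]
width: 0.053
```

View pics/t_wrist.png

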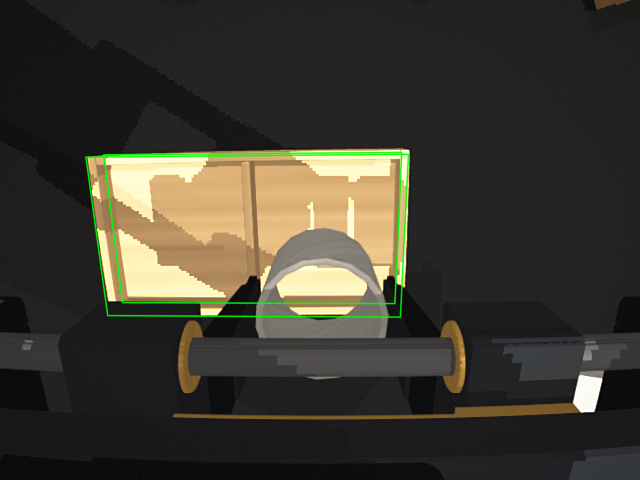

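View pics/t_side.png

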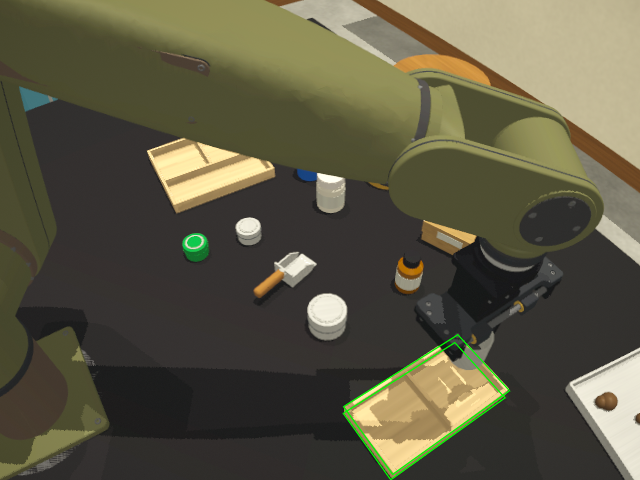

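```bash
python3 -m pendant '[[[0,0,0.3,0],[0,0,0.25,0],[0,0,0.17,0],[0,0,0.04,0],[0,0,0.02,0],[0,0,0,0],[0,0,0,0],[0,0,0,0]]]' - 20; python3 g3.py pics/g6.png 0.0325
```

```text
time_s: 6.7
ee_pos: [0.5748, -0.3224, 0.0237]
eef_rot: [2.22, 2.22, 0.001]
contact_force: [0.6, -0.6, -1.3]
width: 0.0524
```

View pics/g6.png

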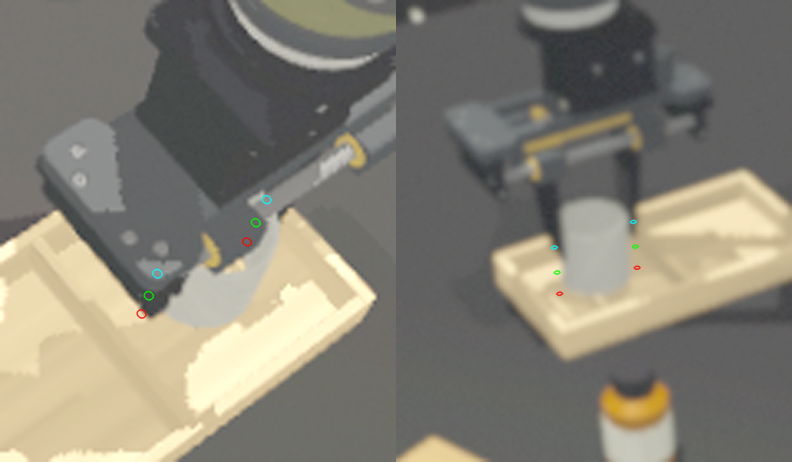

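```bash
python3 -m pendant '[[[0,0,0.05,0],[0,0,0.02,0],[0,0,0.01,0],[0,0,0,0],[0,0,0,0]]]' - 20;  python3 -m pendant '[[[0,0,0.01,0],[0,0,0,0]]]';  python3 -m pendant '[[[0,0,0.01,0],[0,0,0,0]]]'
```

```text
time_s: 7.3
ee_pos: [0.5738, -0.3218, 0.0123]
eef_rot: [-2.221, -2.221, 0.0]
contact_force: [-0.8, 0.3, -1.2]
width: 0.0528
time_s: 7.5
ee_pos: [0.574, -0.322, 0.0116]
eef_rot: [2.221, 2.221, 0.0]
contact_force: [-0.1, -0.2, 0.3]
width: 0.0528
time_s: 7.7
ee_pos: [0.5741, -0.3221, 0.0115]
eef_rot: [2.221, 2.221, -0.0]
contact_force: [-0.8, 2.5, 5.0]
width: 0.053
```

```bash
python3 -m pendant '[[[0,0,0,0],[0,0,0,0],[0,0,0,0],[0,0,0,0]]]' 0.2;  python3 -m pendant '[[[0,0,-0.2,0],[0,0,-0.35,0],[0,0,-0.2,0],[0,0,0,0]]]' 0
python3 - <<'E'
from ov import *
ob=[(C3(.479,-.115,.045,.0315),(255,0,255)),(C3(.479,-.115,0,.0305),(255,0,255))]
for n in ("wrist","side","scene"): overlay(n,f"pics/u_{n}.png",ob)
E
```

```text
time_s: 8.1
ee_pos: [0.5737, -0.3218, 0.0097]
eef_rot: [-2.221, -2.221, 0.0]
contact_force: [-0.1, -1.1, -0.7]
width: 0.0749
time_s: 8.5
ee_pos: [0.5766, -0.3237, 0.1055]
eef_rot: [2.215, 2.215, 0.003]
contact_force: [0.9, -0.6, -0.3]
width: 0.095
```

View pics/u_wrist.png

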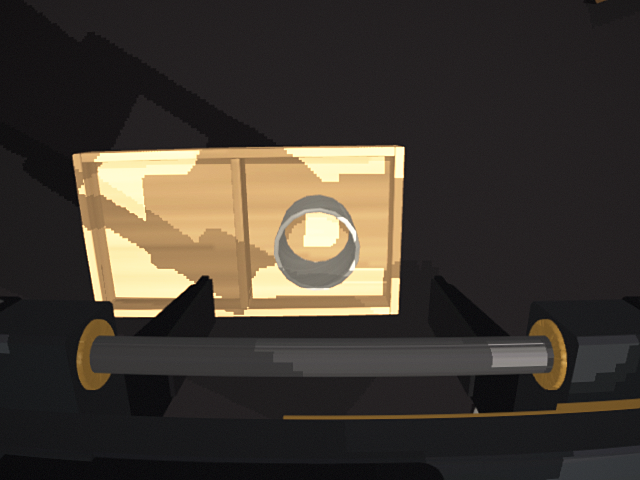

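View pics/u_side.png

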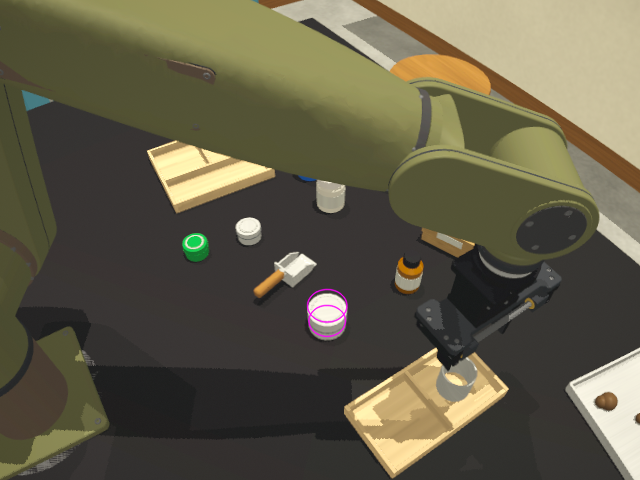

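```bash
python3 -m pendant '[[[0.342,-0.1575,0,0],[0.342,-0.1575,0,0],[0.342,-0.1575,0,0],[0.342,-0.1575,0,0],[0.342,-0.1575,0,0],[0,0,0,0],[0,0,0,0]]]' 0
python3 - <<'E'
from ov import *
print(robot.get_obs()["ee_pos"])
ob=[(C3(.479,-.117,.045,.0315),(255,0,255)),(C3(.479,-.117,0,.0305),(255,0,255))]
overlay("wrist","pics/v_wrist.png",ob)
overlay("side","pics/v_side.png",ob,(240,220,440,370),4)
E
```

```text
time_s: 9.35
ee_pos: [0.478, -0.1157, 0.0982]
eef_rot: [-2.218, -2.222, 0.002]
contact_force: [0.5, -1.0, 0.5]
width: 0.095
[ 0.47801061 -0.11568579  0.09823776]
```

View pics/v_wrist.png

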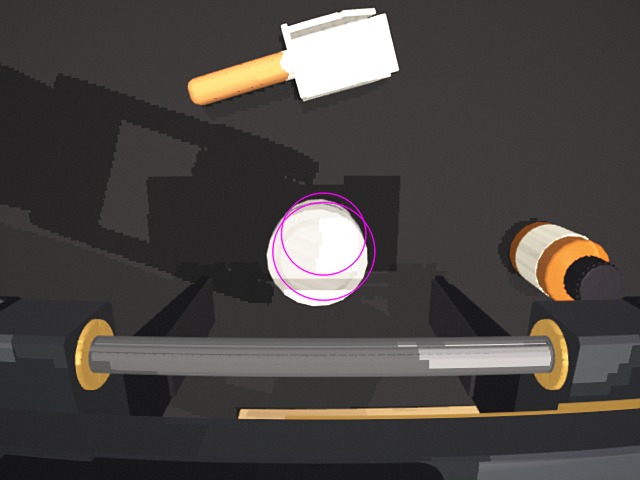

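View pics/v_side.png

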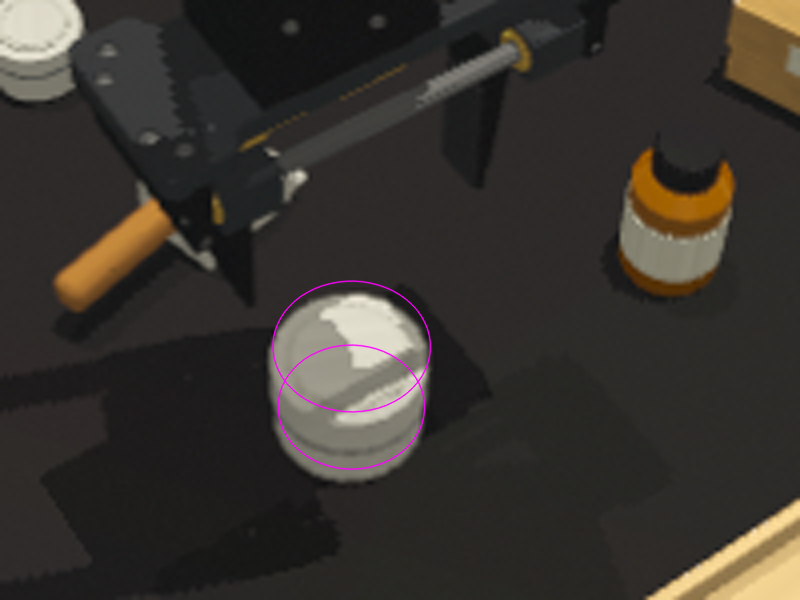

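```bash
python3 -m pendant '[[[-0.025,-0.033,0.3,0],[0,0,0.25,0],[0,0,0.2,0],[0,0,0.05,0],[0,0,0,0],[0,0,0,0]]]' 0; python3 g3.py pics/g7.png 0.0535
```

```text
time_s: 10.05
ee_pos: [0.4765, -0.1206, 0.0052]
eef_rot: [2.221, 2.219, 0.001]
contact_force: [0.5, 0.2, 0.3]
width: 0.095
```

View pics/g7.png

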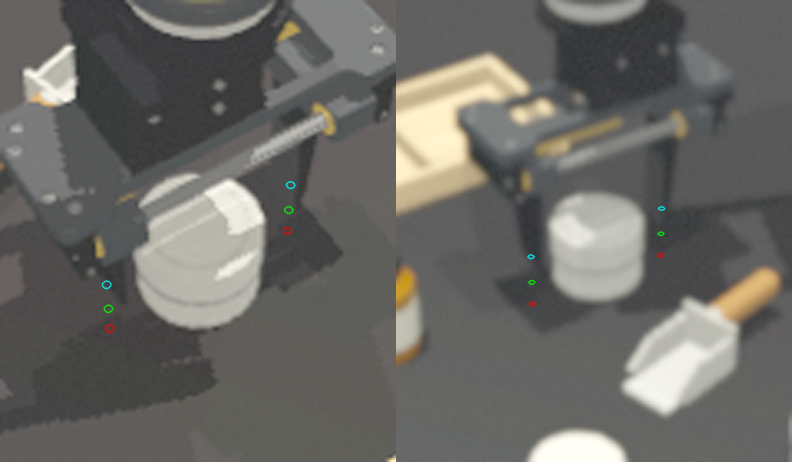

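```bash
python3 -m pendant '[[[0,0,0,0],[0,0,0,0],[0,0,0,0],[0,0,0,0],[0,0,0,0],[0,0,0,0]]]' 0.5 15;  python3 -m pendant '[[[0,0,-0.1,0],[0,0,-0.2,0],[0,0,0,0]]]' - 15; python3 g3.py pics/g8.png 0.0375
```

```text
time_s: 10.75
ee_pos: [0.4753, -0.1196, 0.0042]
eef_rot: [-2.221, -2.221, -0.0]
contact_force: [-1.0, 0.3, 0.3]
width: 0.0625
time_s: 11.05
ee_pos: [0.4782, -0.1207, 0.0438]
eef_rot: [2.217, 2.217, 0.005]
contact_force: [0.2, -0.3, 0.1]
width: 0.0628
```

View pics/g8.png

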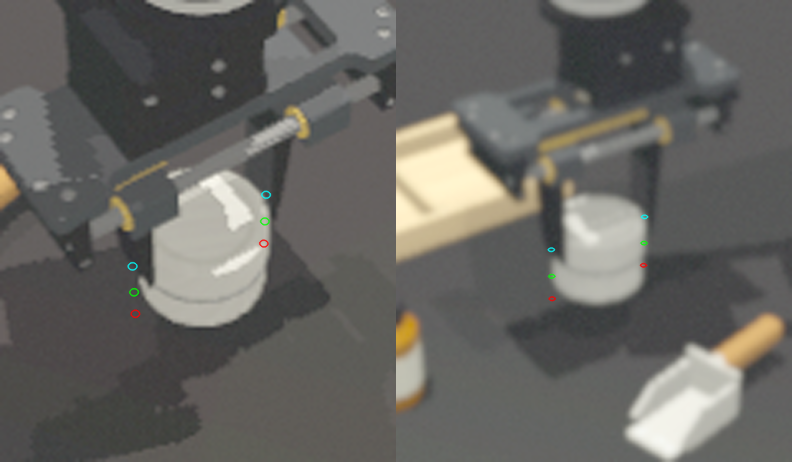

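```bash
python3 -m pendant '[[[0,0,-0.4,0],[-0.337,-0.015,0,0],[-0.337,-0.015,0,0],[-0.337,-0.015,0,0],[-0.337,-0.015,0,0],[-0.335,-0.015,0,0],[0,0,0.3,0],[0,0,0.2,0],[0,0,0.05,0],[0,0,0,0],[0,0,0,0],[0,0,0,0]]]' - 15; python3 g3.py pics/g9.png 0.0375
```

```text
time_s: 12.35
ee_pos: [0.4675, -0.3222, 0.0238]
eef_rot: [2.219, 2.22, 0.0]
contact_force: [-0.5, 0.7, -0.1]
width: 0.0625
```

View pics/g9.png

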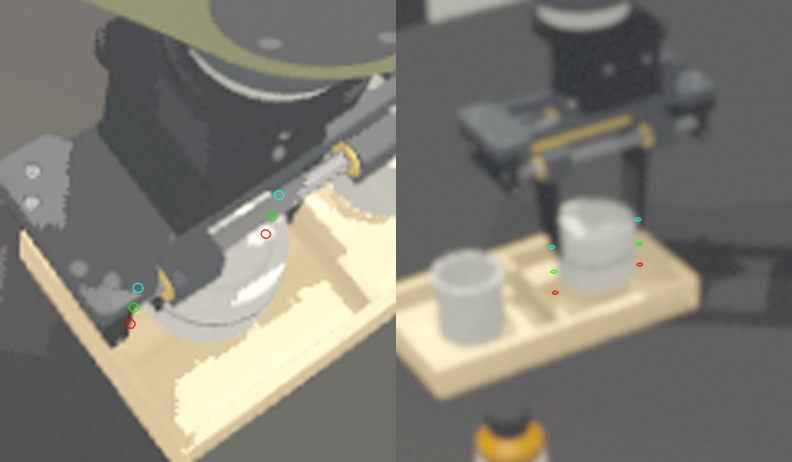

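```bash
python3 -m pendant '[[[0,0,0.07,0],[0,0,0.02,0],[0,0,0,0],[0,0,0,0]]]' - 15;  python3 -m pendant '[[[0,0,0.015,0],[0,0,0,0],[0,0,0,0]]]';  python3 -m pendant '[[[0,0,0.012,0],[0,0,0,0],[0,0,0,0]]]'
```

```text
time_s: 12.85
ee_pos: [0.4662, -0.3215, 0.011]
eef_rot: [-2.221, -2.221, 0.0]
contact_force: [0.9, 0.1, -1.1]
width: 0.0628
time_s: 13.15
ee_pos: [0.4664, -0.3217, 0.0095]
eef_rot: [2.221, 2.221, 0.0]
contact_force: [-0.0, 0.2, -1.3]
width: 0.0625
time_s: 13.45
ee_pos: [0.4665, -0.3218, 0.0091]
eef_rot: [-2.221, -2.221, 0.0]
contact_force: [-2.2, 2.1, 4.3]
width: 0.0627
```

```bash
python3 -m pendant '[[[0,0,0,0],[0,0,0,0],[0,0,0,0],[0,0,0,0]]]' 0.2;  python3 -m pendant '[[[0,0,-0.1,0],[0,0,-0.3,0],[0,0,-0.4,0],[0,0,-0.4,0],[0,0,0,0]]]' 0
python3 - <<'E'
from ov import *
c=cam("side");w=cam("wrist")
cv2.imwrite("pics/x.png",cv2.resize(np.hstack([c["im"],w["im"]]),(800,300)))
cv2.imwrite("pics/x2.png",cv2.resize(c["im"][100:260,140:340],None,fx=4,fy=3.7))
E
```

```text
time_s: 13.85
ee_pos: [0.4663, -0.3216, 0.0078]
eef_rot: [-2.221, -2.221, -0.0]
contact_force: [0.2, 0.3, -0.1]
width: 0.0758
time_s: 14.35
ee_pos: [0.4706, -0.325, 0.1623]
eef_rot: [2.21, 2.21, 0.002]
contact_force: [0.6, -0.0, 1.5]
width: 0.0948
```

View pics/x.png

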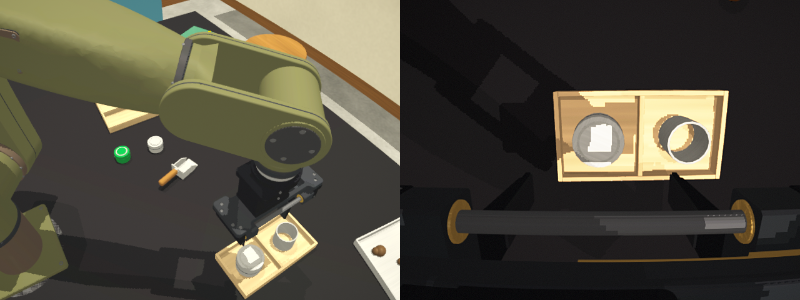

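View pics/x2.png

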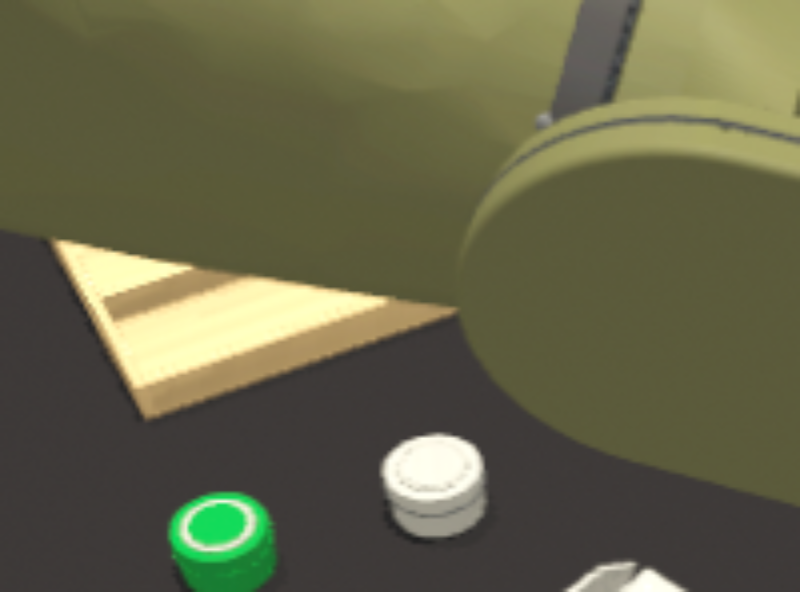

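```bash
python3 -m pendant '[[[0.329,0.127,0,0],[0.329,0.127,0,0],[0.329,0.127,0,0],[0.329,0.127,0,0],[0.329,0.127,0,0],[0.329,0.127,0,0],[0.329,0.127,0,0],[0.329,0.127,0,0],[0.329,0.127,0,0],[0.329,0.127,0,0],[0.329,0.127,0,0],[0,0,0,0],[0,0,0,0]]]' 0
python3 - <<'E'
from ov import *
print(robot.get_obs()["ee_pos"])
M=(255,0,255)
ob=[(C3(.635,.112,.08,.026),M),(C3(.635,.112,0,.0275),M),(C3(.635,.112,.056,.0275),M)]
overlay("wrist","pics/j_wrist.png",ob)
overlay("side","pics/j_side.png",ob,(260,90,420,210),5)
overlay("scene","pics/j_scene.png",ob,(260,230,380,390),3.5)
E
```

```text
time_s: 15.75
ee_pos: [0.6327, 0.1132, 0.1498]
eef_rot: [-2.218, -2.222, 0.005]
contact_force: [0.5, -0.8, 0.3]
width: 0.0947
[0.63273654 0.11317302 0.14977523]
```

View pics/j_wrist.png

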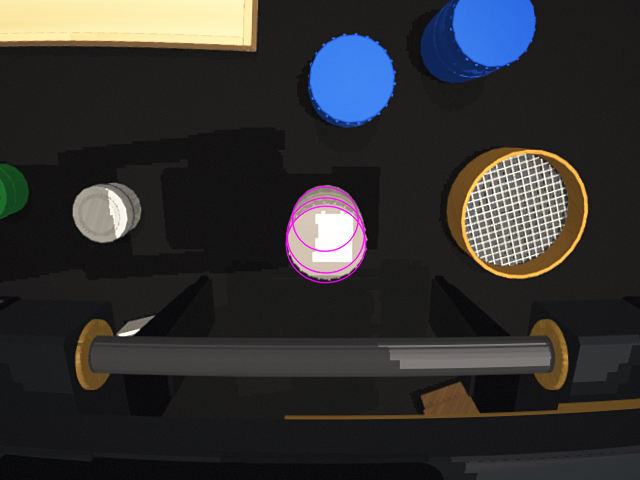

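View pics/j_side.png

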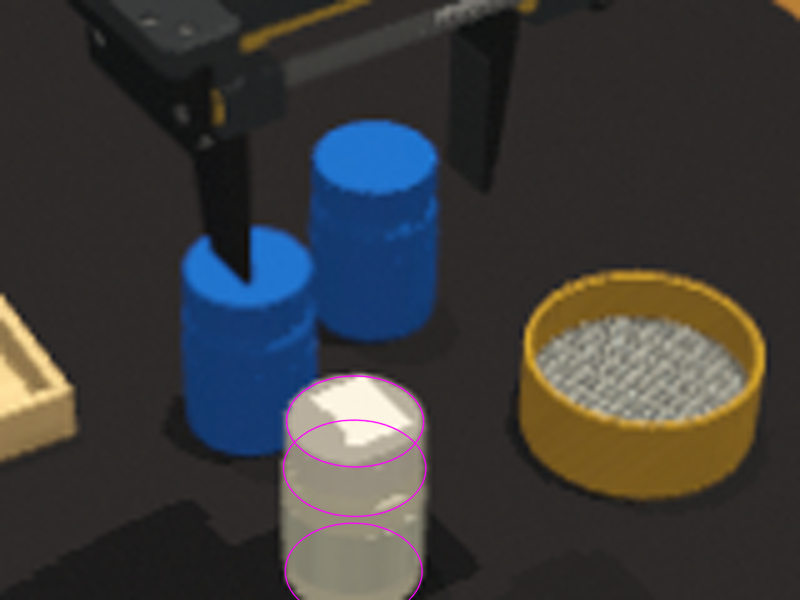

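View pics/j_scene.png

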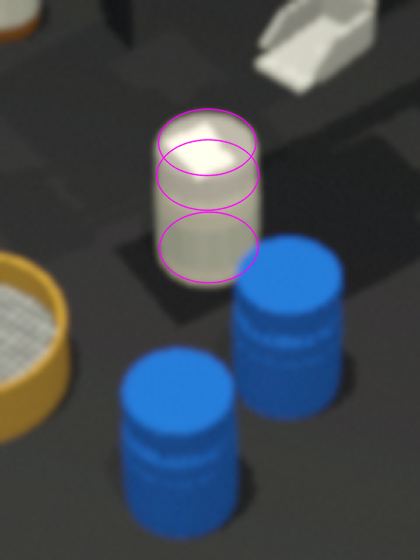

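```bash
python3 -m pendant '[[[0,0.008,0.35,0],[0,0,0.35,0],[0,0,0.3,0],[0,0,0.15,0],[0,0,0.03,0],[0,0,0,0],[0,0,0,0]]]' 0; python3 g3.py pics/g10.png 0.0535;python3 -m pendant '[[[0,0,0,0],[0,0,0,0],[0,0,0,0],[0,0,0,0],[0,0,0,0],[0,0,0,0]]]' 0.55 15
```

```text
time_s: 16.6
ee_pos: [0.6369, 0.1126, 0.013]
eef_rot: [2.22, 2.219, 0.005]
contact_force: [0.4, 0.3, -0.1]
width: 0.0953
time_s: 17.3
ee_pos: [0.6349, 0.1127, 0.0104]
eef_rot: [-2.221, -2.221, -0.0]
contact_force: [-0.6, 0.9, 0.5]
width: 0.0546
```

View pics/g10.png

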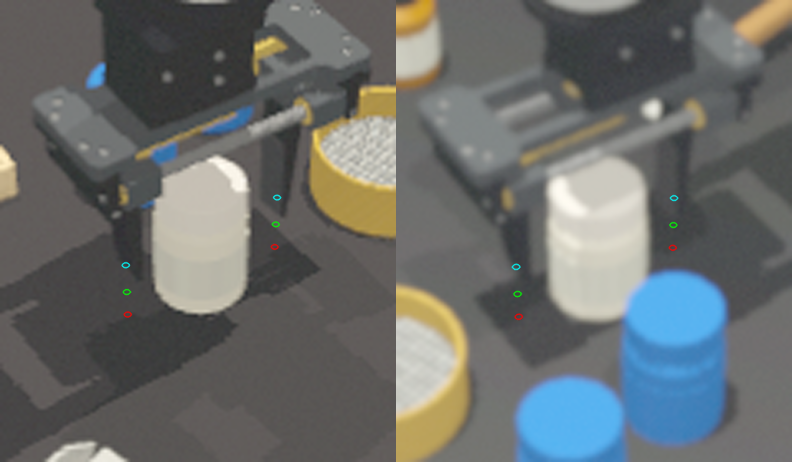

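```bash
python3 -m pendant '[[[0,0,-0.15,0],[0,0,-0.4,0],[0,0,-0.4,0],[0,0,-0.05,0],[0.331,-0.118,0,0],[0.331,-0.118,0,0],[0.331,-0.118,0,0],[0.331,-0.118,0,0],[0.331,-0.118,0,0],[0.331,-0.118,0,0],[0.331,-0.118,0,0],[0,0,0,0],[0,0,0,0]]]' - 15
cat > st.py <<'E'
from ov import *
import sys
print(robot.get_obs()["ee_pos"],robot.get_obs()["width"])
G=(0,255,0);x,y=float(sys.argv[1]),float(sys.argv[2])
ob=[(p,G) for p in tray(x,y,.22,.196)]
def rect(cx,cy,w,h): return tr(x,y,0,[(cx-w/2,cy-h/2,.005),(cx+w/2,cy-h/2,.005),(cx+w/2,cy+h/2,.005),(cx-w/2,cy+h/2,.005)])
for a in ((-.0535,.039,.101,.106),(.0535,.039,.101,.106),(0,-.056,.208,.072)): ob.append((rect(*a),(255,0,0)))
overlay("wrist","pics/st_wrist.png",ob)
overlay("side","pics/st_side.png",ob,(120,90,320,240),4)
overlay("scene","pics/st_scene.png",ob,(360,250,560,420),3.5)
E
python3 st.py .482 .352
```

```text
time_s: 18.6
ee_pos: [0.5353, 0.3914, 0.1307]
eef_rot: [2.219, 2.223, -0.0]
contact_force: [-0.5, -0.5, -0.5]
width: 0.0548
[0.5352568  0.39137627 0.13072621] 0.05483453572315122
```

View pics/st_wrist.png

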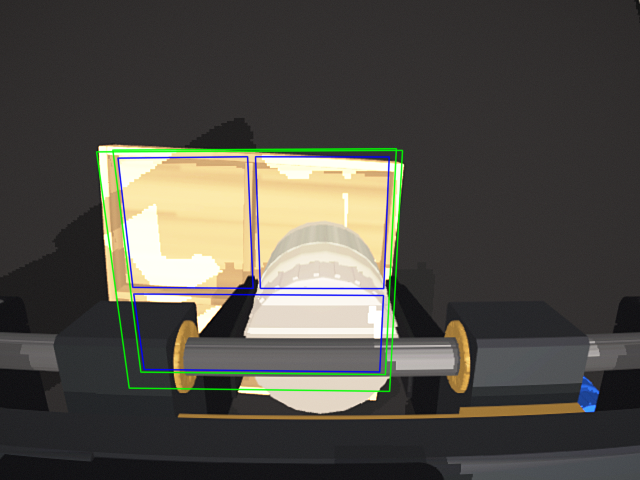

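View pics/st_side.png

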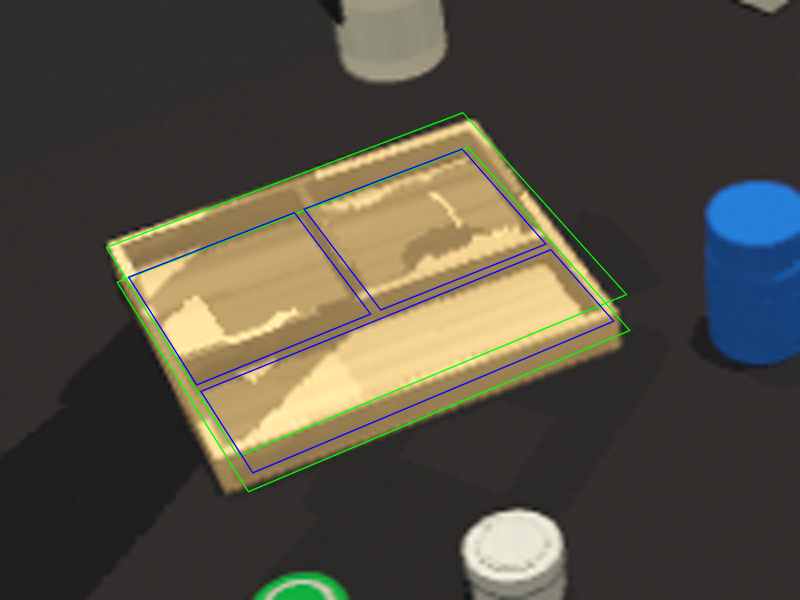

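View pics/st_scene.png

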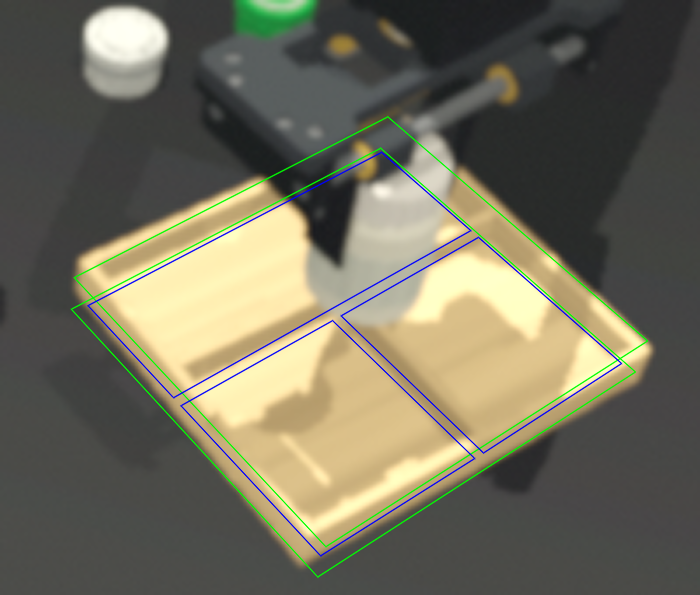

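Run:
```python
from ov import *
from scipy.optimize import least_squares
S=cam("side");C=cam("scene");W=cam("wrist")
k={"L":(-.11,.098),"T":(.11,.098),"Rr":(.11,-.098),"B":(-.11,-.098)}
obs=[(S,"L",(146.7,150.7)),(S,"T",(239.5,120.2)),(S,"Rr",(274.5,168)),(S,"B",(175.5,204)),
(C,"Rr",(382.5,325)),(C,"T",(445,406)),(C,"L",(546.5,350)),(W,"L",(100,146)),(W,"T",(403,163))]
def f(p,use): return np.concatenate([proj(c,tr(p[0],p[1],p[2],[(*k[n],.025)]))[0]-q for c,n,q in use])
for nm,u in (("side",obs[:4]),("scene",obs[4:7]),("wrist",obs[7:]),("all",obs)):
    r=least_squares(f,[.48,.35,0],args=(u,)); print(nm,r.x.round(4),np.degrees(r.x[2]).round(2),r.fun.round(1))
```

```text
side [ 0.4794  0.3468 -0.062 ] -3.55 [ 0.8 -0.3 -0.7 -0.4  0.7 -0.2 -0.7  0.7]
scene [ 0.4821  0.3531 -0.0712] -4.08 [-0.7 -0.1  1.6 -1.4 -1.1  1.8]
wrist [ 0.4794  0.3478 -0.0632] -3.62 [-1.4  0.1  1.3  0.1]
all [ 0.4798  0.3484 -0.0624] -3.57 [ 0.7 -0.7 -0.9 -0.8  0.5 -0.7 -0.9  0.1 -1.3 -1.7  1.6 -3.8 -2.2 -1.
 -1.1 -0.7  1.7 -0.9]
```

```bash
python3 -m pendant '[[[-0.064,0,0.15,0],[0,0,0.3,0],[0,0,0.25,0],[0,0,0.12,0],[0,0,0.03,0],[0,0,0,0],[0,0,0,0],[0,0,0,0]]]' - 15; python3 g3.py pics/g11.png 0.0335
```

```text
time_s: 19.7
ee_pos: [0.5371, 0.3838, 0.0306]
eef_rot: [2.221, 2.221, 0.005]
contact_force: [-0.8, -0.6, -0.4]
width: 0.0548
```

View pics/g11.png

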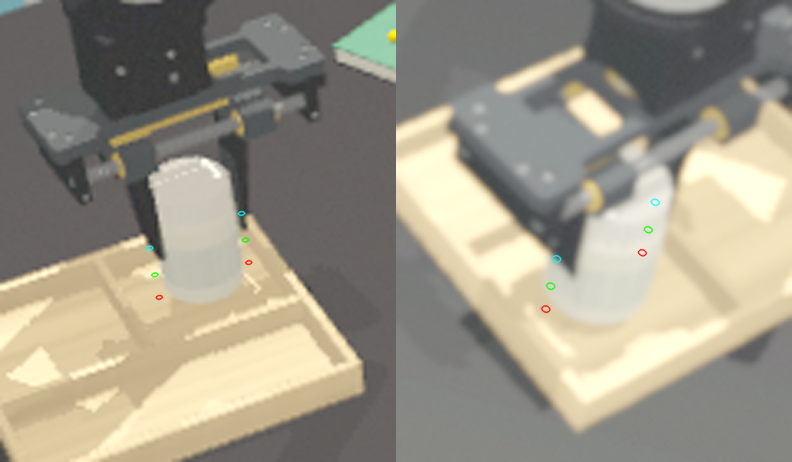

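```bash
python3 -m pendant '[[[0,0,0.06,0],[0,0,0.02,0],[0,0,0.01,0],[0,0,0,0],[0,0,0,0]]]' - 15;  python3 -m pendant '[[[0,0,0.012,0],[0,0,0,0],[0,0,0,0]]]';  python3 -m pendant '[[[0,0,0.012,0],[0,0,0,0],[0,0,0,0]]]'
```

```text
time_s: 20.3
ee_pos: [0.5358, 0.383, 0.0175]
eef_rot: [-2.221, -2.221, 0.0]
contact_force: [-0.1, -0.4, -0.9]
width: 0.0549
time_s: 20.6
ee_pos: [0.5358, 0.383, 0.0162]
eef_rot: [-2.221, -2.221, 0.0]
contact_force: [-0.2, 0.0, -1.2]
width: 0.0549
time_s: 20.9
ee_pos: [0.536, 0.3832, 0.0153]
eef_rot: [2.221, 2.221, 0.001]
contact_force: [-0.4, 0.2, 3.2]
width: 0.0548
```

Contact at the expected height; release and go to the small tin.

```bash
python3 -m pendant '[[[0,0,0,0],[0,0,0,0],[0,0,0,0],[0,0,0,0]]]' 0.2;  python3 -m pendant '[[[0,0,-0.1,0],[0,0,-0.3,0],[0,0,-0.4,0],[0,0,-0.3,0],[0,0,0,0]]]' -
python3 - <<'E'
from ov import *
M=(255,0,255)
ob=[(C3(.4575,.120,.03,.023),M),(C3(.4575,.120,0,.022),M)]
overlay("wrist","pics/k_wrist.png",ob)
overlay("side","pics/k_side.png",ob,(140,100,300,260),3.7)
E
```

```text
time_s: 21.3
ee_pos: [0.5357, 0.3829, 0.0144]
eef_rot: [-2.221, -2.221, 0.0]
contact_force: [0.3, -0.2, -0.5]
width: 0.0748
time_s: 21.8
ee_pos: [0.5398, 0.3855, 0.1563]
eef_rot: [2.219, 2.219, 0.022]
contact_force: [0.7, 0.5, 0.5]
width: 0.0765
```

View pics/k_wrist.png

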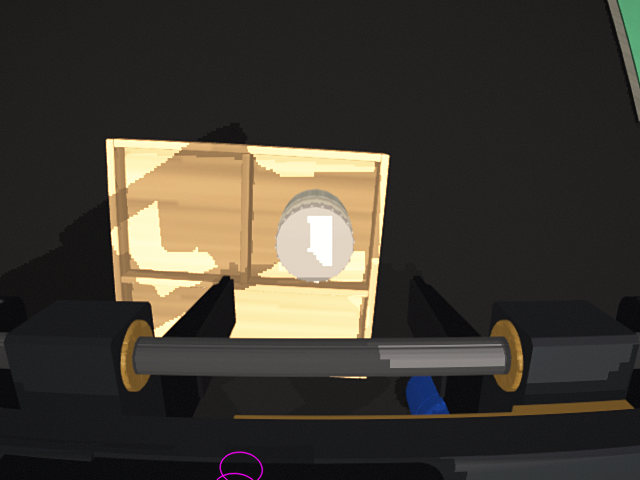

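View pics/k_side.png

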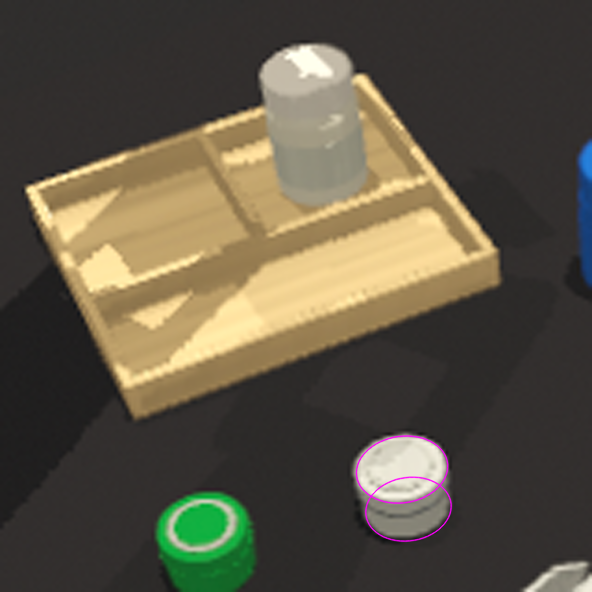

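```bash
python3 -m pendant '[[[-0.313,-0.094,0,0],[-0.313,-0.094,0,0],[-0.313,-0.094,0,0],[-0.313,-0.094,0,0],[-0.313,-0.094,0,0],[-0.313,-0.094,0,0],[-0.313,-0.094,0,0],[0,0,0.35,0],[0,0,0.04,0],[0,0,0,0]]]' -
python3 - <<'E'
from ov import *
print(robot.get_obs()["ee_pos"])
M=(255,0,255)
ob=[(C3(.457,.120,.03,.023),M),(C3(.457,.120,0,.022),M)]
overlay("wrist","pics/l_wrist.png",ob)
E
```

```text
time_s: 22.9
ee_pos: [0.4545, 0.1199, 0.0973]
eef_rot: [-2.219, -2.219, 0.008]
contact_force: [0.3, -0.5, 1.2]
width: 0.076
[0.45448104 0.11987887 0.09725892]
```

View pics/l_wrist.png

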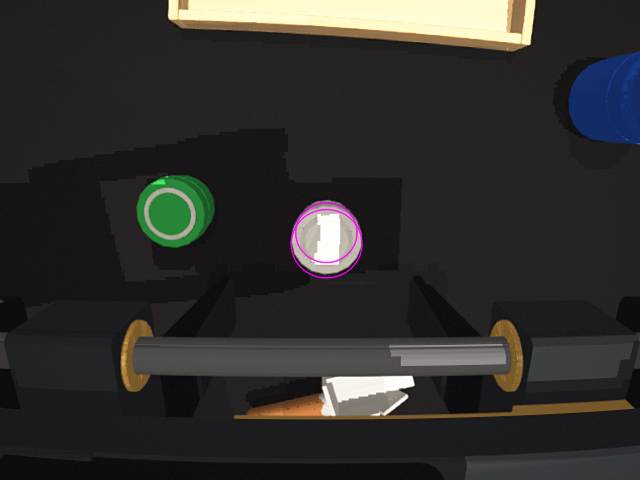

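```bash
python3 -m pendant '[[[0.01,0.01,0.3,0],[0,0,0.3,0],[0,0,0.2,0],[0,0,0.05,0],[0,0,0.01,0],[0,0,0,0],[0,0,0,0]]]' - ; python3 g3.py pics/g12.png 0.044
```

```text
time_s: 23.65
ee_pos: [0.4598, 0.1217, -0.0012]
eef_rot: [2.22, 2.22, 0.004]
contact_force: [0.4, 0.5, 0.3]
width: 0.076
```

View pics/g12.png

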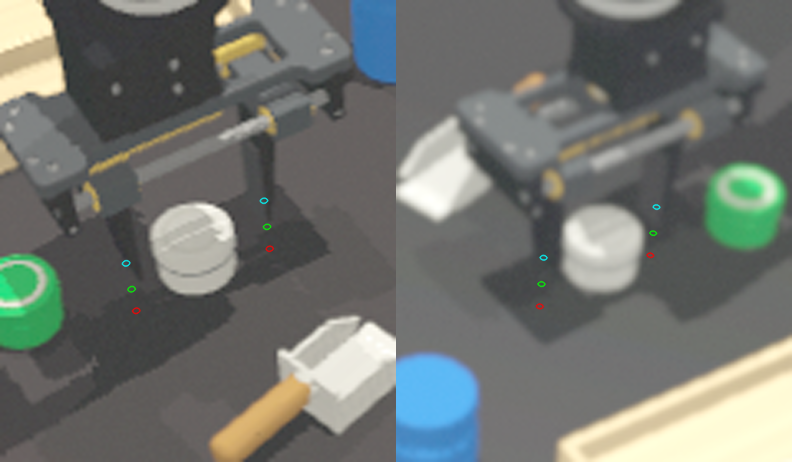

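```bash
python3 -m pendant '[[[0,0,0,0],[0,0,0,0],[0,0,0,0],[0,0,0,0],[0,0,0,0],[0,0,0,0]]]' 0.65 12;  python3 -m pendant '[[[0,0,-0.1,0],[0,0,-0.2,0],[0,0,0,0]]]' - 12; python3 g3.py pics/g13.png 0.029
```

```text
time_s: 24.35
ee_pos: [0.458, 0.1213, -0.0033]
eef_rot: [-2.221, -2.221, 0.0]
contact_force: [-0.6, 0.5, -0.2]
width: 0.0454
time_s: 24.65
ee_pos: [0.4611, 0.1218, 0.0365]
eef_rot: [2.218, 2.218, 0.009]
contact_force: [0.6, -0.3, 0.2]
width: 0.0457
```

View pics/g13.png

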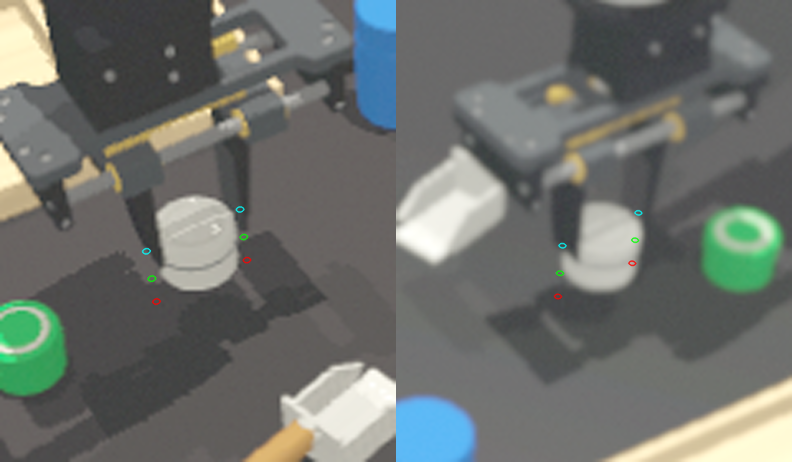

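```bash
python3 -m pendant '[[[0,0,-0.25,0],[0,0,-0.25,0],[0.32,-0.035,0,0],[0.32,-0.035,0,0],[0.32,-0.035,0,0],[0.32,-0.035,0,0],[0.32,-0.035,0,0],[0.32,-0.035,0,0],[0.32,-0.035,0,0],[0,0,0,0.5],[0,0,0,0.5],[0,0,0,0]]]' - 12; python3 -c "
from bench import robot
print(robot.get_obs()['joints'])"
```

```text
time_s: 25.95
ee_pos: [0.4277, 0.3899, 0.091]
eef_rot: [-2.334, -2.103, 0.004]
contact_force: [-1.0, 0.3, -0.4]
width: 0.0458
[ 6.46459550e-01  5.17232223e-02  1.89870455e+00 -4.43506526e-05
  1.19379893e+00  7.50352825e-01]
```

```bash
python3 -m pendant '[[[0,0,0,1],[0,0,0,1],[0,0,0,1],[0,0,0,1],[0,0,0,1],[0,0,0,1],[0,0,0,1],[0,0,0,1],[0,0,0,1],[0,0,0,1],[0,0,0,1],[0,0,0,1],[0,0,0,1],[0,0,0,1],[0,0,0,0],[0,0,0,0]]]' - 12
python3 - <<'E'
from ov import *
c=cam("wrist");s=cam("side")
print(c["o"]["joints"],R.from_rotvec(c["o"]["eef_rot"]).as_matrix().round(3))
cv2.imwrite("pics/y.png",np.hstack([cv2.resize(c["im"],(400,300)),cv2.resize(s["im"],(400,300))]))
E
```

```text
time_s: 27.55
ee_pos: [0.4284, 0.3896, 0.0921]
eef_rot: [3.141, 0.004, -0.001]
contact_force: [0.2, -0.4, -0.3]
width: 0.0459
[6.45340556e-01 5.02535557e-02 1.89834814e+00 3.12652495e-06
 1.19401063e+00 2.21371691e+00] [[ 1.     0.002 -0.001]
 [ 0.002 -1.    -0.001]
 [-0.001  0.001 -1.   ]]
```

View pics/y.png

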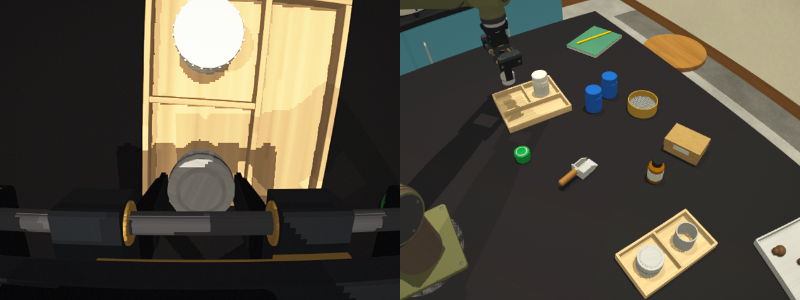

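```bash
python3 -m pendant '[[[0,0,0.2,0],[0,0,0.2,0],[0,0,0.15,0],[0,0,0.08,0],[0,0,0.03,0],[0,0,0.01,0],[0,0,0,0],[0,0,0,0],[0,0,0,0]]]' - 12; python3 -m pendant '[[[0,0,0.025,0],[0,0,0,0],[0,0,0,0]]]';  python3 -m pendant '[[[0,0,0.015,0],[0,0,0,0],[0,0,0,0]]]';  python3 -m pendant '[[[0,0,0.012,0],[0,0,0,0],[0,0,0,0]]]'
```

```text
time_s: 28.55
ee_pos: [0.4292, 0.3905, 0.0133]
eef_rot: [-3.141, -0.0, -0.002]
contact_force: [0.2, -0.1, -0.9]
width: 0.0455
time_s: 28.85
ee_pos: [0.4285, 0.39, 0.0092]
eef_rot: [3.141, 0.0, -0.0]
contact_force: [0.6, -0.3, -0.0]
width: 0.0459
time_s: 29.15
ee_pos: [0.4286, 0.39, 0.0074]
eef_rot: [3.141, -0.0, -0.0]
contact_force: [1.4, 0.2, -1.1]
width: 0.0454
time_s: 29.45
ee_pos: [0.4286, 0.3901, 0.006]
eef_rot: [3.142, -0.0, -0.0]
contact_force: [0.3, -0.6, -0.3]
width: 0.0457
```

```bash
python3 -m pendant '[[[0,0,0.02,0],[0,0,0,0],[0,0,0,0]]]';  python3 -m pendant '[[[0,0,0.01,0],[0,0,0,0],[0,0,0,0]]]';  python3 -m pendant '[[[0,0,0.01,0],[0,0,0,0],[0,0,0,0]]]'
```

```text
time_s: 29.75
ee_pos: [0.4285, 0.39, 0.0035]
eef_rot: [3.141, 0.0, -0.0]
contact_force: [-0.6, 0.3, -0.6]
width: 0.0455
time_s: 30.05
ee_pos: [0.4286, 0.3901, 0.0024]
eef_rot: [3.142, -0.0, -0.0]
contact_force: [0.0, 0.5, -0.3]
width: 0.0453
time_s: 30.35
ee_pos: [0.4288, 0.3902, 0.0017]
eef_rot: [-3.141, -0.0, -0.001]
contact_force: [-0.5, -1.0, 2.3]
width: 0.0453
```

```bash
python3 -m pendant '[[[0,0,0,0],[0,0,0,0],[0,0,0,0],[0,0,0,0]]]' 0.32;  python3 -m pendant '[[[0,0,-0.1,0],[0,0,-0.3,0],[0,0,-0.4,0],[0,0,-0.3,0],[0,0,0,0]]]' -
python3 - <<'E'
from ov import *
c=cam("wrist");s=cam("side");print(c["o"]["ee_pos"])
cv2.imwrite("pics/y2.png",np.hstack([cv2.resize(c["im"],(400,300)),cv2.resize(s["im"][90:240,120:320],(400,300))]))
cv2.imwrite("pics/y3.png",cv2.resize(s["im"][230:320,230:340],None,fx=6,fy=6,interpolation=cv2.INTER_CUBIC))
E
```

```text
time_s: 30.75
ee_pos: [0.4285, 0.39, 0.0011]
eef_rot: [3.141, -0.0, -0.0]
contact_force: [-0.4, 1.3, 0.2]
width: 0.064
time_s: 31.25
ee_pos: [0.4324, 0.393, 0.142]
eef_rot: [-3.133, -0.0, -0.017]
contact_force: [0.2, -0.3, 2.0]
width: 0.0646
[0.43242972 0.39299375 0.14197039]
```

View pics/y2.png

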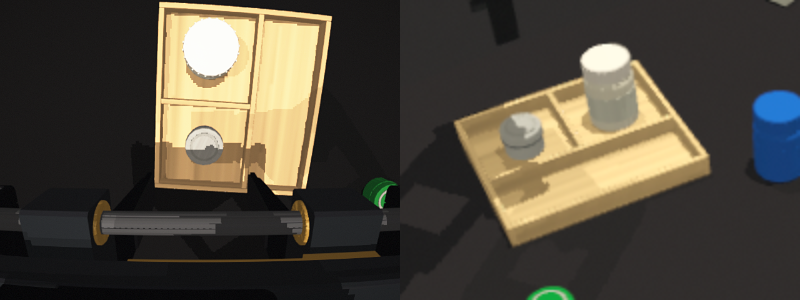

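View pics/y3.png

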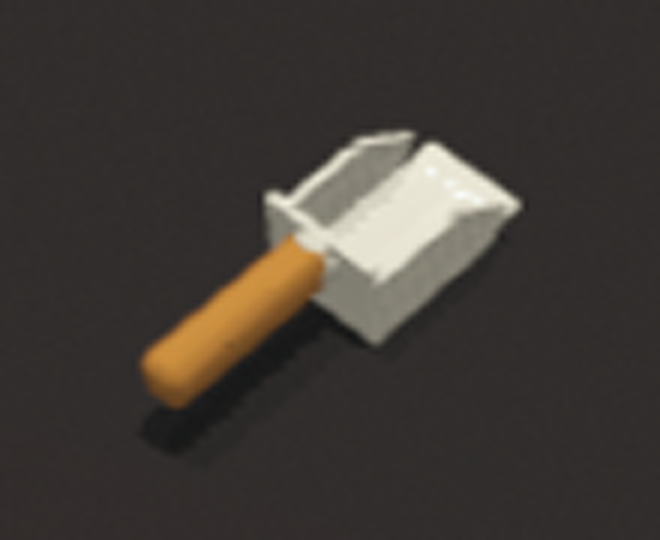

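```bash
cat > sc.py <<'E'
from ov import *
from scipy.optimize import least_squares
def fit(obs):
    f=lambda p: np.concatenate([proj(c,tr(p[0],p[1],p[2],[l]))[0]-q for c,l,q in obs])
    return least_squares(f,[.46,-.01,.2])
def model(p):
    B=[(0,-.021,0),(0,.021,0),(.065,.021,0),(.065,-.021,0)];T=[(0,-.021,.034),(0,.021,.034)]
    H=[(-.065,-.008,.026),(0,-.008,.026),(0,.008,.026),(-.065,.008,.026)]
    return [(tr(*p,np.array(q)),(255,0,255)) for q in(B,T,H)]
E
python3 - <<'E'
from sc import *
S=cam("side")
r=fit([(S,(0,-.021,0),(293,287)),(S,(0,.021,.034),(274.7,262.8)),(S,(0,-.021,.034),(293,276.2)),(S,(-.065,0,.026),(257.5,293.3))])
print(r.x,np.degrees(r.x[2]),r.fun.round(1))
overlay("side","pics/sc_side.png",model(r.x),(230,230,340,320),6)
overlay("scene","pics/sc_scene.png",model(r.x),(310,190,400,270),7)
E
```

```text
[ 0.46187498 -0.00613546  0.26077668] 14.941403418448456 [ 0.5  0.2  0.7 -0.4 -0.4 -0.9 -0.7  1. ]
```

View pics/sc_side.png

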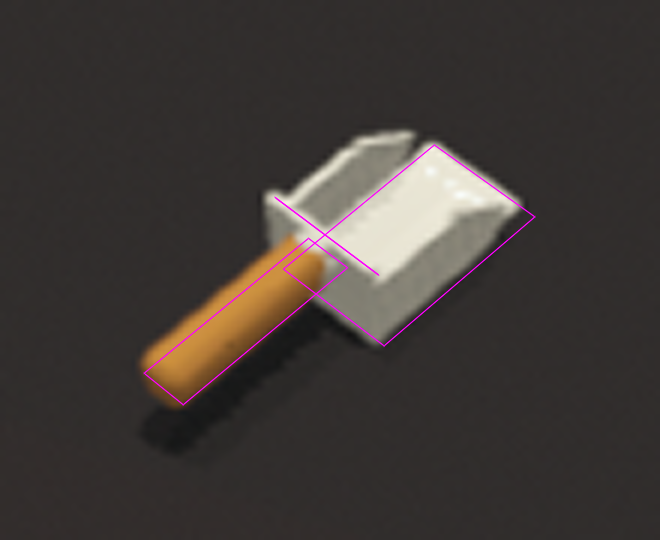

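View pics/sc_scene.png

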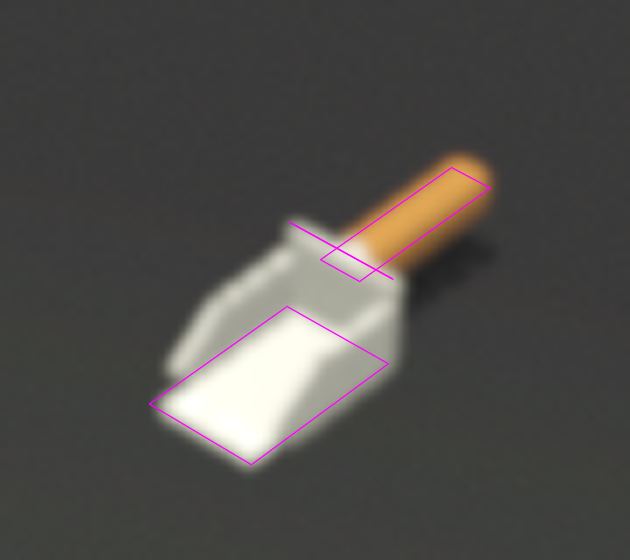

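```bash
python3 -m pendant '[[[0.015,0.333,0,0],[0.015,0.333,0,0],[0.015,0.333,0,0],[0.015,0.333,0,0],[0.015,0.333,0,0],[0.015,0.333,0,0],[0.015,0.333,0,0],[0.015,0.333,0,0],[0.015,0.333,0,0],[0.015,0.333,0,0],[0,0,0,-0.833],[0,0,0,-0.833],[0,0,0.3,-0.833],[0,0,0,0],[0,0,0,0]]]' -
python3 - <<'E'
from sc import *
c=overlay("wrist","pics/sw.png",model([.461,-.006,.2608]))
o=c["o"];Rm=R.from_rotvec(o["eef_rot"]).as_matrix();print(o["ee_pos"],np.degrees(np.arctan2(Rm[1,0],Rm[0,0])),o["joints"])
E
```

```text
time_s: 33.0
ee_pos: [0.445, -0.0092, 0.0956]
eef_rot: [-3.114, -0.407, 0.007]
contact_force: [-0.5, 0.3, 1.5]
width: 0.0647
[ 0.44502497 -0.00923971  0.09561507] 14.891984428222631 [-1.41489261e-01 -2.67582992e-01  2.18208690e+00  3.00502317e-05
  1.23167955e+00  1.16938668e+00]
```

View pics/sw.png

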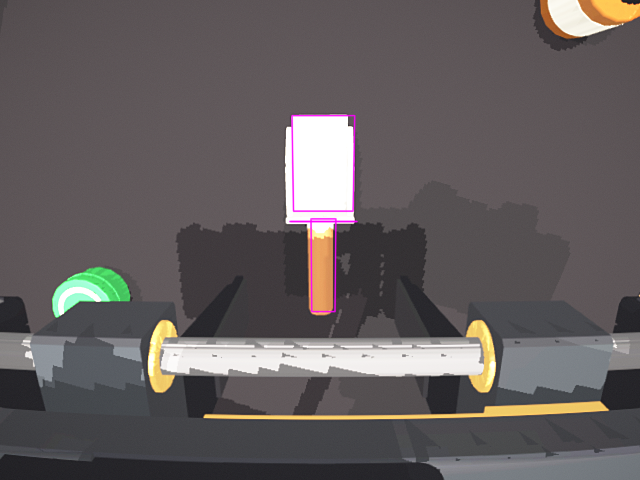

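```bash
python3 -m pendant '[[[0,-0.008,0.3,0],[0,0,0.3,0],[0,0,0.2,0],[0,0,0.05,0],[0,0,0.01,0],[0,0,0,0],[0,0,0,0],[0,0,0,0]]]' - ; python3 g3.py pics/g14.png 0.038
```

```text
time_s: 33.85
ee_pos: [0.4477, -0.0087, -0.0044]
eef_rot: [3.114, 0.41, 0.004]
contact_force: [-0.5, 0.1, -0.2]
width: 0.0646
```

View pics/g14.png

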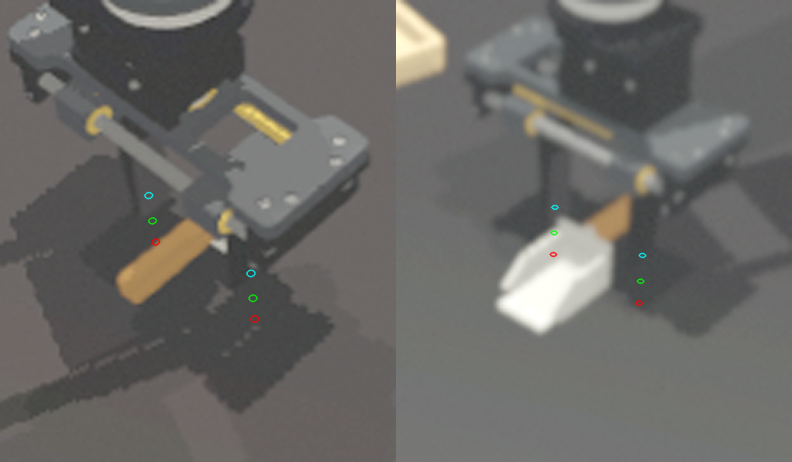

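```bash
python3 -m pendant '[[[0,0,0.03,0],[0,0,0,0],[0,0,0,0]]]' - ;python3 -m pendant '[[[0,0,0,0],[0,0,0,0],[0,0,0,0],[0,0,0,0],[0,0,0,0],[0,0,0,0],[0,0,0,0],[0,0,0,0],[0,0,0,0]]]' 0.95 30;  python3 -m pendant '[[[0,0,-0.05,0],[0,0,-0.15,0],[0,0,-0.15,0],[0,0,0,0],[0,0,0,0]]]' - 30; python3 g3.py pics/g15.png 0.014
```

```text
time_s: 34.25
ee_pos: [0.4461, -0.0085, -0.0098]
eef_rot: [-3.115, -0.41, 0.001]
contact_force: [0.5, 0.4, 0.0]
width: 0.0644
time_s: 35.15
ee_pos: [0.4464, -0.0085, -0.0095]
eef_rot: [-3.115, -0.41, 0.0]
contact_force: [0.2, 0.1, -0.3]
width: 0.0159
time_s: 35.65
ee_pos: [0.4465, -0.0086, 0.0326]
eef_rot: [3.115, 0.41, 0.001]
contact_force: [-0.5, 0.3, -1.9]
width: 0.0157
```

View pics/g15.png

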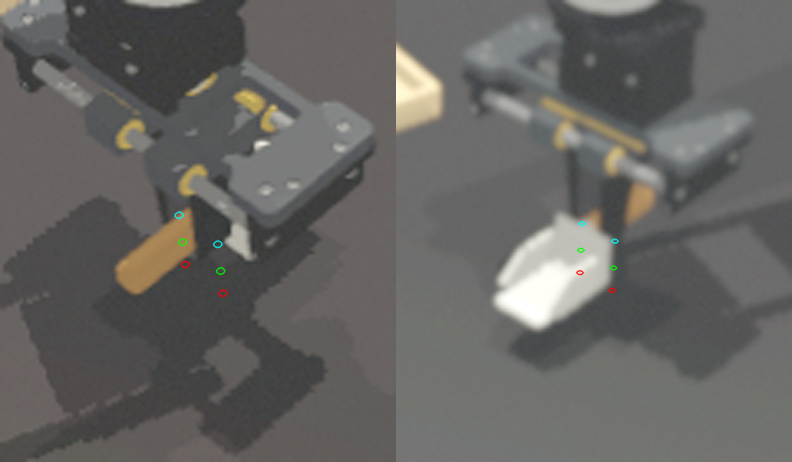

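```bash
python3 -m pendant '[[[0,0,-0.2,0],[0,0,-0.22,0],[0,0,0,0.77],[0,0,0,0.77],[0,0,0,0.77],[0,0,0,0.77],[-0.0253,-0.3144,0,0],[-0.0253,-0.3144,0,0],[-0.0253,-0.3144,0,0],[-0.0253,-0.3144,0,0],[-0.0253,-0.3144,0,0],[-0.0253,-0.3144,0,0],[-0.0253,-0.3144,0,0],[-0.0253,-0.3144,0,0],[0,0,0,0],[0,0,0,0]]]' - 30
python3 - <<'E'
from sc import *
c=cam("wrist");s=cam("side");e=cam("scene");o=c["o"];Rm=R.from_rotvec(o["eef_rot"]).as_matrix();print(o["ee_pos"],np.degrees(np.arctan2(Rm[1,0],Rm[0,0])),o["width"],o["joints"][5])
cv2.imwrite("pics/p1.png",np.hstack([cv2.resize(c["im"],(400,300)),cv2.resize(s["im"][60:240,100:340],(400,300))]))
cv2.imwrite("pics/p2.png",cv2.resize(e["im"][230:420,360:570],None,fx=3,fy=3))
E
```

```text
time_s: 37.35
ee_pos: [0.4395, 0.2943, 0.0814]
eef_rot: [3.139, -0.093, -0.004]
contact_force: [0.6, 0.9, -1.0]
width: 0.016
[0.43947595 0.29428506 0.08140128] -3.3846482739475796 0.015951686486393786 2.1187043089098223
```

View pics/p1.png

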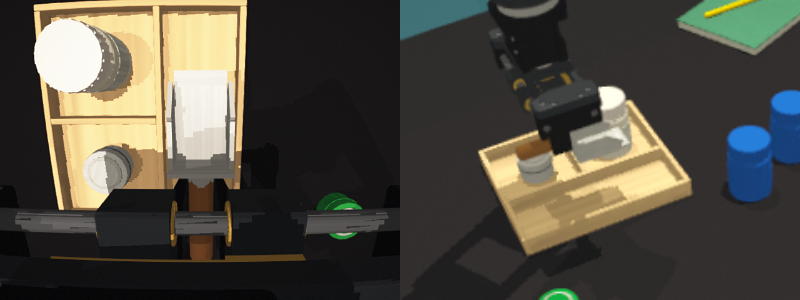

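View pics/p2.png

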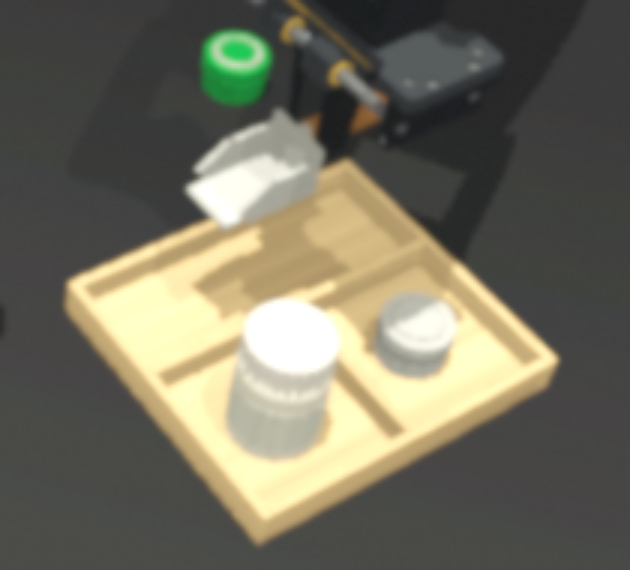

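```bash
python3 -m pendant '[[[0,0,0.15,0],[0,0,0.2,0],[0,0,0.15,0],[0,0,0.06,0],[0,0,0.02,0],[0,0,0,0],[0,0,0,0],[0,0,0,0]]]' - 30
python3 - <<'E'
from sc import *
c=cam("wrist");s=cam("side");e=cam("scene");o=c["o"];print(o["ee_pos"])
cv2.imwrite("pics/p3.png",np.hstack([cv2.resize(c["im"],(400,300)),cv2.resize(s["im"][90:240,120:320],(400,300))]))
cv2.imwrite("pics/p4.png",cv2.resize(e["im"][230:420,360:570],None,fx=3,fy=3))
E
```

```text
time_s: 38.3
ee_pos: [0.4414, 0.2945, 0.0145]
eef_rot: [-3.139, 0.096, -0.003]
contact_force: [-0.1, 0.1, -1.5]
width: 0.0158
[0.44138688 0.29454976 0.01449363]
```

View pics/p3.png

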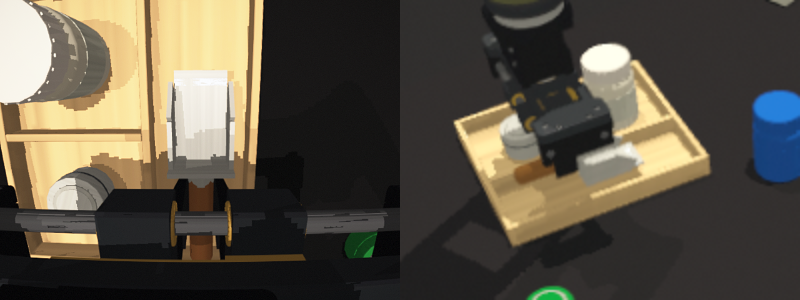

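View pics/p4.png

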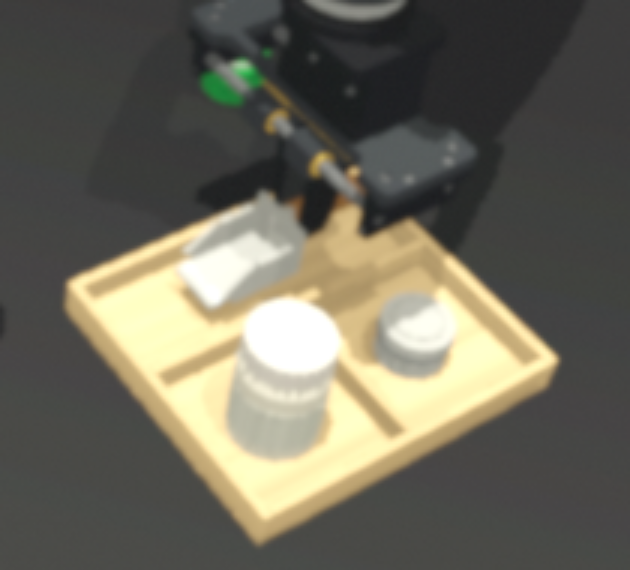

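```bash
python3 -m pendant '[[[0,0,0.06,0],[0,0,0.03,0],[0,0,0.01,0],[0,0,0,0],[0,0,0,0]]]' - 30;  python3 -m pendant '[[[0,0,0.02,0],[0,0,0,0],[0,0,0,0]]]';  python3 -m pendant '[[[0,0,0.012,0],[0,0,0,0],[0,0,0,0]]]'
```

```text
time_s: 38.95
ee_pos: [0.4405, 0.2942, 0.0012]
eef_rot: [3.14, -0.096, -0.0]
contact_force: [-0.6, -0.5, -1.2]
width: 0.0165
time_s: 39.25
ee_pos: [0.4405, 0.2941, -0.0011]
eef_rot: [3.14, -0.096, -0.0]
contact_force: [0.6, -0.1, -1.5]
width: 0.0156
time_s: 39.55
ee_pos: [0.4405, 0.2942, -0.0026]
eef_rot: [3.14, -0.096, -0.0]
contact_force: [0.1, 0.4, -1.1]
width: 0.0162
```

```bash
python3 -m pendant '[[[0,0,0.012,0],[0,0,0,0],[0,0,0,0]]]';  python3 -m pendant '[[[0,0,0.01,0],[0,0,0,0],[0,0,0,0]]]'
```

```text
time_s: 39.85
ee_pos: [0.4404, 0.2941, -0.0041]
eef_rot: [3.14, -0.096, -0.0]
contact_force: [-0.1, 0.4, -1.2]
width: 0.0156
time_s: 40.15
ee_pos: [0.4407, 0.2943, -0.0045]
eef_rot: [-3.14, 0.095, -0.0]
contact_force: [-3.5, -0.6, 4.8]
width: 0.0157
```

```bash
python3 -m pendant '[[[0,0,0,0],[0,0,0,0],[0,0,0,0],[0,0,0,0]]]' 0.63;  python3 -m pendant '[[[0,0,-0.05,0],[0,0,-0.1,0],[0,0,-0.3,0],[0,0,-0.4,0],[0,0,-0.4,0],[0,0,0,0]]]' - ; python3 -m pendant '[[[-0.4,0,0,0],[-0.1,0.4,-0.3,0],[0,0.4,-0.3,0],[0,0.4,0,0],[0,0.4,0,0],[0,0.4,0,0],[0,0,0,0],[0,0,0,0]]]' -
python3 - <<'E'
from sc import *
c=cam("wrist");s=cam("side");e=cam("scene");o=c["o"];print(o["ee_pos"])
cv2.imwrite("pics/q1.png",np.hstack([cv2.resize(e["im"],(400,300)),cv2.resize(s["im"],(400,300))]))
cv2.imwrite("pics/q2.png",np.hstack([cv2.resize(s["im"][90:240,120:320],(400,300),interpolation=cv2.INTER_CUBIC),cv2.resize(e["im"][270:420,360:560],(400,300),interpolation=cv2.INTER_CUBIC)]))
E
```

```text
time_s: 40.55
ee_pos: [0.4404, 0.2941, -0.0054]
eef_rot: [3.14, -0.096, -0.0]
contact_force: [-0.7, -0.0, 0.2]
width: 0.0345
time_s: 41.15
ee_pos: [0.4455, 0.2968, 0.1551]
eef_rot: [-3.132, 0.095, -0.023]
contact_force: [1.8, -0.2, 1.4]
width: 0.0352
time_s: 41.95
ee_pos: [0.3694, 0.0739, 0.2049]
eef_rot: [-3.139, 0.101, -0.003]
contact_force: [0.1, -0.5, -0.3]
width: 0.0349
[0.36940915 0.07389068 0.2049122 ]
```

View pics/q1.png

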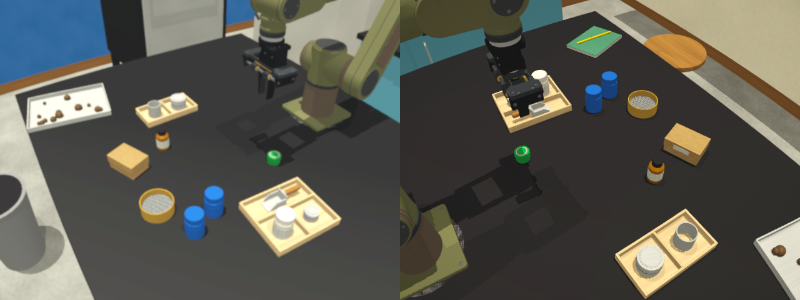

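View pics/q2.png

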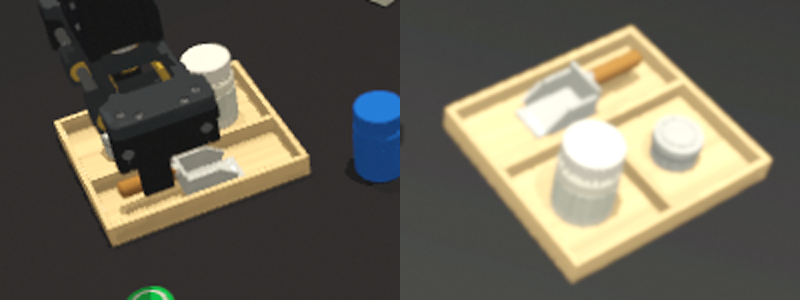

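```bash
python3 -m pendant '[[[0,0.4,0,0],[0,0.4,0,0],[0,0.4,0,0],[0,0.4,0,0],[0,0,0,0],[0,0,0,0]]]' -
python3 - <<'E'
from sc import *
s=cam("side")
cv2.imwrite("pics/r2.png",np.hstack([cv2.resize(s["im"][90:240,120:320],(400,300),interpolation=cv2.INTER_CUBIC),cv2.resize(s["im"][330:480,330:530],(400,300),interpolation=cv2.INTER_CUBIC)]))
print(s["o"]["ee_pos"],s["o"]["time_s"])
E
```

```text
time_s: 42.7
ee_pos: [0.3578, -0.1165, 0.2041]
eef_rot: [-3.139, 0.097, 0.001]
contact_force: [0.1, 0.7, 0.3]
width: 0.0352
[ 0.35778819 -0.11652186  0.20405232] 42.7
```

View pics/r2.png

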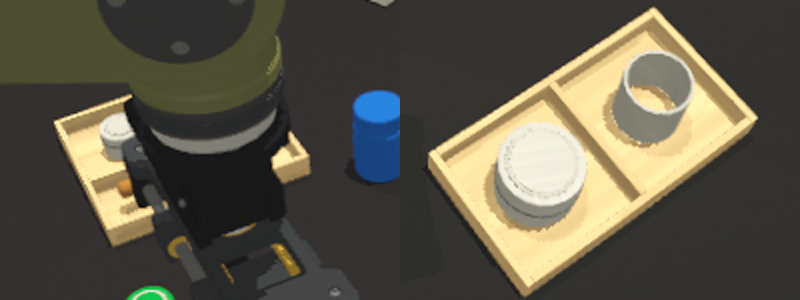

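```bash
python3 -m pendant '[[[0.3,0.35,-0.1,0],[0.3,0.35,0,0],[0.3,0.35,0,0],[0.3,0.2,0,0],[0.3,0,0,0],[0.3,0,0,0],[0,0,0,0],[0,0,0,0],[0,0,0,0]]]' -
python3 - <<'E'
from sc import *
s=cam("side")
cv2.imwrite("pics/r3.png",cv2.resize(s["im"][90:240,120:320],(800,600),interpolation=cv2.INTER_CUBIC))
print(s["o"]["ee_pos"],s["o"]["time_s"])
E
```

```text
time_s: 43.65
ee_pos: [0.5537, -0.2641, 0.2148]
eef_rot: [-3.14, 0.091, 0.001]
contact_force: [0.0, 0.5, -0.2]
width: 0.0351
[ 0.55374923 -0.26405611  0.21477336] 43.65
```

View pics/r3.png

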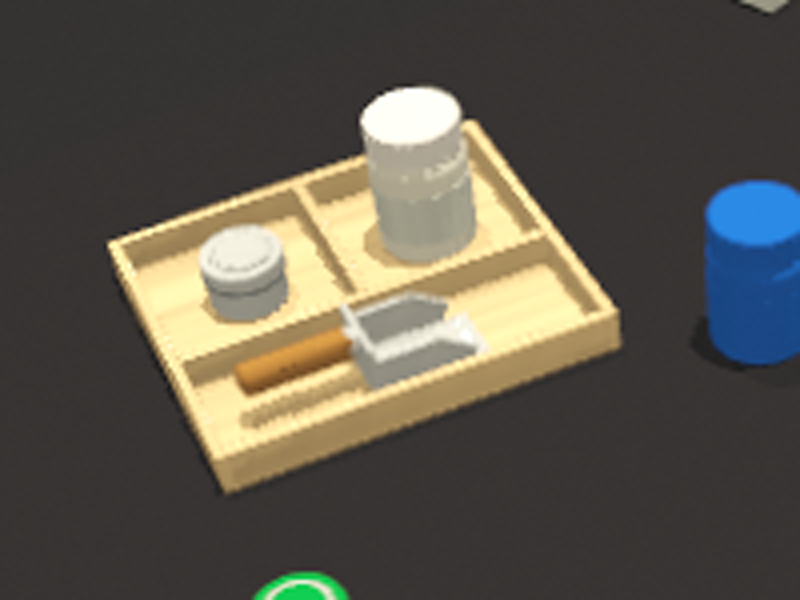

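The jar, small tin and scoop all sit flat in their compartments, and the arm is clear of everything.

```bash
python3 -c "
from bench import robot
print(robot.sign_off())"
```

```text
the job is handed in; nothing more can be done
None
```

Both kits are made up and the job is handed in at about 44 s, with no verdict reported back.

- **Core tray:** I placed the core ring first and then the large tin, upright, one in each compartment.
- **Grab-sample tray:** I then placed the jar and the small tin upright in the two square compartments. The scoop went in last, open side up and lengthwise in the long one.
- **Setting down:** I lowered each piece in small steps until the wrist felt light contact of about 2–5 N, at the expected floor height, before opening the fingers.

**Last checks:** The final pictures from the side and scene cameras show all five pieces standing or lying flat in their compartments. I did not touch the amber bottle, sieve, cardboard box, blue jars or green tin, and they look unmoved.

**What disagreed:**
- **Fingertips:** they sat about 20 mm behind the reported tool point, not the stated 11 mm ahead of it. A test close just above the ring met nothing, so I set all the grasp heights from that.
- **Cameras:** my first position readings differed by up to about 20 mm between cameras. I corrected them with model overlays before reaching for anything.
- **Sample tray:** it is turned about 3.6°, which I allowed for when placing.

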